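Park the clamp bosses round the bent rail and cover the dish

ROBOT

A 7-joint arm with a two-finger parallel gripper is mounted at the origin on the work surface. World frame = base frame: x ahead of the robot, y to its left, z up, the work surface at z = 0. Lengths are in mm, angles in rad, forces in N, time in s.
With the tool pointing down it reaches from about 400 to 875 mm from the base axis. Payload 4.4 kg.
Tool frame: the origin (TCP) lies on the mounting face of the last link; the fingertips stand 173 mm ahead of it and the grasp point (between the pads) lies 155 mm ahead of it (ctrl.grasp_offset is the distance from the TCP to the grasp point, in mm); z points along the fingers, y is the line along which they close (so a half turn about z gives the same grasp; the last joint's range is limited). The gripper opens to 85 mm and grips with 20 to 120 N. Pads are 22 mm wide; open, the fingers measure 114 mm over their backs; the gripper's body (76 mm by 85 mm) begins 54 mm behind the grasp point. The pads swing forward as they close: fully open they stand 13 mm farther back than shut.
Start: joints at [1.258, 0.628, 0.038, 1.517, -0.027, 0.996, -0.02], TCP at [158.817, -630.312, 404.713] pointing down, gripper open.
Joint ranges: [-3.06, 3.06], [-0.37, 2.12], [-1.25, 1.32], [0.18, 2.47], [-1.1, 4.24], [0.23, 1.98], [-2.94, 2.94]. Speed limits (rad/s): [2.57, 2.57, 3.14, 3.14, 3.14, 3.14, 3.14].

INTERFACE

Orientations are given as a unit quaternion [x, y, z, w].
In Python, from bench import ctrl, vision, cut_out, place_of gives the robot as it stands.
- The arm moves only by the shell command python3 -m inch 'ROWS' [FORCE]. ROWS is JSON, a list that holds one entry, the list of rows, each a list of 7 numbers: the shift along the tool's x, y, z as a fraction of full scale, then the turn, a rotation vector about the tool's x, y, z as a fraction of full scale, then the opening, from -1 (shut) to 1 (fully open), so that 0 is half open. A call has 1 to 10 rows; each row is the pose to reach, as a shift and turn from the pose commanded when the call began, along the tool's axes at that moment, turning the shorter way round; what a row does not reach only later rows make up. Full scale, the value 1, is 250 mm for a shift and 180 degrees for a turn. A row lasts 1/10 s, in which the tool goes at most 50 mm and 8.59 degrees, less where a joint would pass 70% of its speed; a pose out of reach is approached as far as the arm can. A call with a number of a shift or a turn outside -1 to 1 is refused whole. A call with a gripper value outside its range is refused whole. The fingers move at their own pace and stop on an object; FORCE is the grip in N (left out, the last holds). Time passes only in rows, so rows that repeat a pose let the fingers close. It gives the time, the measured TCP pose, the force, the opening and the grip force at its end, in the units of the state.
- ctrl.observe(): the state, without advancing time (a new reading comes with each control period).
- vision.snapshot(name): name is "side" or "top" or "wrist"; returns a dict with "image" (480x640x3 uint8, red, green, blue), "intrinsics" (3x3 intrinsics, pixels), "k1" (the pictures are not rectified: a ray, as slopes to the right and down, at radius r is drawn at 1 + k1 r^2 times it, then the intrinsics apply), "rvec" (rotation vector, rad) and "tvec" (3), from world to camera coordinates, as OpenCV has them. Camera axes: x right, y down, z forward; pixel columns grow to the right and rows downward; lengths in mm; the calibration is good to about 2 mm. A picture is of the moment at which its call begins. There is no depth.
- ctrl.close_job(): hands the job in; it is judged then, once.
Trained networks look in the newest picture that a camera, given by its name, has taken for a name from the list of things; names that differ only in an ending like _2 or _b are one class to them, and where a whole thing is asked for, a point or a joint stands for the part that bears it (a point fixed in the world has none). Each returns a list of dicts, best first, with "conf" (0 to 1); they miss things now and then, are a little off and sometimes report something else, mostly with a low value. They report only what shows in the picture. A call takes as long as a camera call.
- cut_out(thing, camera): "pixels" (480x640 bool, what is visible of it) and "at" ([column, row] in pixels, amid what is visible of it).
- place_of(thing, camera): "at" ([column, row] in pixels: a listed point, or the origin of a listed thing).
The state is a dict: "clock": time; "qpos": joint angles; "qd": joint speeds; "joint_torque": joint torques, N m; "position": TCP position; "eef_rot": TCP orientation; "force": force on the tool from outside, world axes, zero at the start; "moment": the same for the moment, N m; "gripper_width": finger opening in mm; "grip_force": force on a finger pad.
Only numpy, scipy, OpenCV 4.12 (cv2) and the standard library are available. Lean on these libraries where they do the work, as an engineer would, in place of code of your own. Each camera call takes 0.05 s, during which the arm holds its last target. There are 200 camera calls.

TASK

Clear the soaking dish: take every boss that is in it, thread it over the free end of the bent rail and slide it round the bend, without forcing it, until it hangs wholly on the straight leg between the bend and the post. When all are parked, put the lid on the empty dish, seated and level. Let go of everything and leave the other things on the bench where they are.

Things in the scene. Friction and masses are not known exactly. Their poses are not given: they have to be found in the camera images.
- rail: Fixed bent rail: blue foot plate 100 mm square, dark post 24 mm across and 174 mm high, brass level rod 10 mm thick, its middle 160 mm up. Origin: on the bench under the post, z up. Seen from above the rod runs from the post along +x to x = 180 mm (back leg), bends 80 degrees towards -y (radius 55 mm, arc centre x = 180, y = -55 mm), then 75 mm straight (front leg) to its free end. Held only at the post
- rail_tip (a point): free end of the rod, on its middle line
- rail_bend_a (a point): where the front leg meets the bend, on the rod's middle line (75 mm from the free end)
- rail_bend_b (a point): where the bend meets the back leg, on the rod's middle line
- rail_stop (a point): where the rod enters the post, on the rod's middle line: the far end of the back leg (168 mm from rail_bend_b)
- dish: White round dish, heavy, does not move: 188 mm outside, 35 mm high, wall 6 mm (176 mm inside), floor 5 mm thick. Origin: centre of its underside
- dish_rim (a point): centre of the dish's mouth, at the height of the rim (35 mm)
- lid: Loose blue round lid, 250 g: disc 196 mm across, 5 mm thick; under it a step 162 mm across, 6 mm deep, that drops into the dish; on top an upright black knob 24 mm across, 36 mm high. Origin: centre of the underside of the step, on which it stands on the bench; z up; knob top 47 mm above it. Seated, the origin is 29 mm above the dish's underside
- lid_knob (a point): middle of the lid's knob, 35 mm above the lid's origin
- boss1: Loose drilled boss, red grip, 160 g, 82 mm high: dark foot 34 (x) x 42 (y) x 8 mm; aluminium body 24 (x) x 30 (y) up to 52 mm; 18 mm round bore through it along x, centre 34 mm up; grip block 22 (x) x 18 (y) from 52 to 82 mm. Origin: centre of underside, z up; symmetric under a half turn. In the dish at the start, or absent. Let go on the rod it hangs upright, bore about 4 mm below the rod's middle
- boss1_bore (a point): centre of the bore of the boss with the red grip
- boss2: Loose drilled boss, yellow grip, 160 g, 82 mm high: dark foot 34 (x) x 42 (y) x 8 mm; aluminium body 24 (x) x 30 (y) up to 52 mm; 18 mm round bore through it along x, centre 34 mm up; grip block 22 (x) x 18 (y) from 52 to 82 mm. Origin: centre of underside, z up; symmetric under a half turn. In the dish at the start, or absent. Let go on the rod it hangs upright, bore about 4 mm below the rod's middle
- boss2_bore (a point): centre of the bore of the boss with the yellow grip
- boss3: Loose drilled boss, green grip, 160 g, 82 mm high: dark foot 34 (x) x 42 (y) x 8 mm; aluminium body 24 (x) x 30 (y) up to 52 mm; 18 mm round bore through it along x, centre 34 mm up; grip block 22 (x) x 18 (y) from 52 to 82 mm. Origin: centre of underside, z up; symmetric under a half turn. In the dish at the start, or absent. Let go on the rod it hangs upright, bore about 4 mm below the rod's middle
- boss3_bore (a point): centre of the bore of the boss with the green grip
- boss4: Loose drilled boss, blue grip, 160 g, 82 mm high: dark foot 34 (x) x 42 (y) x 8 mm; aluminium body 24 (x) x 30 (y) up to 52 mm; 18 mm round bore through it along x, centre 34 mm up; grip block 22 (x) x 18 (y) from 52 to 82 mm. Origin: centre of underside, z up; symmetric under a half turn. In the dish at the start, or absent. Let go on the rod it hangs upright, bore about 4 mm below the rod's middle
- boss4_bore (a point): centre of the bore of the boss with the blue grip
- burner: Bystander: blue gas burner with a brass tube; leave it where it is. Origin: centre of its underside
- cylinder: Bystander: clear measuring cylinder; leave it where it is. Origin: centre of its underside
- beaker: Bystander: glass beaker; leave it where it is. Origin: centre of its underside
- wash_bottle: Bystander: white bottle with a red cap; leave it where it is. Origin: centre of its underside
- jar: Bystander: small white jar with a black lid; leave it where it is. Origin: centre of its underside
- matchbox: Bystander: cardboard box; leave it where it is. Origin: centre of its underside
- spatula: Bystander: lab spatula lying flat; leave it where it is. Origin: centre of its underside

How it is judged:
By the outcome, as a careful person would: the job done as asked, in the order asked, and still so for the second after the job is handed in, with the robot touching nothing.
Of boss1, boss2, boss3, boss4 only 3 to 4 are there at a start; the rules pass over those that are not, and their reading is None.
At some moment in a run one of lid, boss1, boss2, boss3, boss4 may be knocked a few centimetres aside while the robot is not near it.
It also fails if it takes over 210 s, if anything falls off the work surface, if the arm or the gripper's body presses on something with over 40 N, if the wrist force passes 120 N, or if a joint passes its speed limit or range.

## Working session

There is one attempt and no reset: what is moved stays moved. The work goes in short steps, Python scripts to look and compute and a shell command to move; the robot and the scene stay as the last step left them, time stands still between calls to the robot, and variables do not carry over. Pictures are saved under pics/ and viewed, at most 14 in all, crops included, and the job is handed in when it is done.

```bash
ls; mkdir -p pics
cat > h.py <<'E'
import numpy as np,cv2,json
from scipy.spatial.transform import Rotation as R
from bench import ctrl,vision,cut_out,place_of
def snap(c):
    s=vision.snapshot(c); return s
def proj(s,P):
    P=np.atleast_2d(P).astype(float)
    C=R.from_rotvec(np.ravel(s['rvec'])).apply(P)+np.ravel(s['tvec'])
    m=C[:,:2]/C[:,2:]; r2=(m**2).sum(1,keepdims=True); m=m*(1+s['k1']*r2)
    K=np.array(s['intrinsics']); return m@K[:2,:2].T+K[:2,2]
def ray(s,uv):
    K=np.array(s['intrinsics']); d=np.array([s['k1'],0,0,0,0.])
    m=cv2.undistortPoints(np.array([[uv]],float),K,d)[0,0]
    r=R.from_rotvec(np.ravel(s['rvec'])); 
    return -r.inv().apply(np.ravel(s['tvec'])), r.inv().apply([m[0],m[1],1])
def onz(s,uv,z):
    o,d=ray(s,uv); return o+d*(z-o[2])/d[2]
def tri(obs):
    A=np.zeros((3,3));b=np.zeros(3)
    for s,uv in obs:
        o,d=ray(s,uv); d/=np.linalg.norm(d); M=np.eye(3)-np.outer(d,d); A+=M;b+=M@o
    return np.linalg.solve(A,b)
E
cat > m1.py <<'E'
from h import *
S={c:snap(c) for c in('side','top')}
for c in S: cv2.imwrite(f'pics/{c}0.png',S[c]['image'][:,:,::-1])
for n in ['rail_tip','rail_bend_a','rail_bend_b','rail_stop','rail','dish','dish_rim','lid','lid_knob']+[f'boss{i}_bore' for i in(1,2,3,4)]+[f'boss{i}' for i in(1,2,3,4)]:
    o={}
    for c in S:
        r=place_of(n,c); 
        if r: o[c]=r[0]
    t=tri([(S[c],o[c]['at']) for c in o]).round(1) if len(o)==2 else None
    print(n,{c:(np.round(o[c]['at'],1).tolist(),round(o[c]['conf'],2)) for c in o},t)
st=ctrl.observe();print(st,ctrl.grasp_offset)
for c in S: print(c,ray(S[c],(320,240)))
E
python3 m1.py
```

```text
pics
rail_tip {'side': ([265.7, 255.4], 0.73), 'top': ([239.5, 236.3], 0.8)} [638.8 196.6 161.5]
rail_bend_a {'side': ([258.8, 273.5], 0.95), 'top': ([210.6, 243.2], 0.85)} [619.8 264.5 172.5]
rail_bend_b {'side': ([258.8, 273.5], 0.95), 'top': ([210.6, 243.2], 0.85)} [619.8 264.5 172.5]
rail_stop {'side': ([355.3, 311.9], 0.84), 'top': ([204.4, 338.3], 0.72)} [392.6 282.6 170.6]
rail {'side': ([362.2, 368.6], 0.97), 'top': ([219.9, 345.2], 0.7)} [379.5 277.8  -1.1]
dish {'side': ([357.8, 270.9], 0.96), 'top': ([319.3, 291.7], 0.69)} [503.7   6.3  10.2]
dish_rim {'side': ([355.4, 315.2], 0.65), 'top': ([321.7, 293.2], 0.62)} [ 516.4   -1.3 -159.9]
lid {'side': ([401.9, 216.2], 0.58), 'top': ([425.5, 301.4], 0.67)} [ 473.6 -276.5   -7.2]
lid_knob {'side': ([405.9, 204.4], 0.87), 'top': ([429.2, 300.5], 0.81)} [ 468.3 -279.2   34.3]
boss1_bore {'side': ([354.4, 249.9], 0.77), 'top': ([427.1, 300.7], 0.56)} [ 553.6 -291.2 -175.8]
boss2_bore {'side': ([340.2, 260.6], 0.94), 'top': ([313.0, 276.0], 0.74)} [543.6  20.9  41.4]
boss3_bore {'side': ([258.8, 276.1], 0.48), 'top': ([497.1, 230.
[... 736 characters left out ...]
nt_torque': array([-4.48668543e-04, -5.63264930e+01,  1.22543480e+00, -1.93779355e+01,
        1.08859758e-02,  1.67824932e-03,  3.47690798e-05]), 'position': array([ 158.83054184, -630.30475996,  404.72769413]), 'eef_rot': array([9.92396210e-01, 1.23084369e-01, 2.56370671e-05, 3.98104046e-06]), 'force': array([ 0.28296622,  0.59899297, -0.37507096]), 'moment': array([ 0.01245669,  0.07319667, -0.01705111]), 'grip_force': 0.0, 'gripper_width': 85.63681736682476} 154.70000000000002
side (array([  91.11327653, 1050.59140843, 1026.13704229]), array([ 0.340953  , -0.69544837, -0.63264393]))
top (array([ 304.76999606,    1.72898374, 1472.30655538]), array([ 0.22936525, -0.00297724, -0.97363711]))
```

View pics/top0.png

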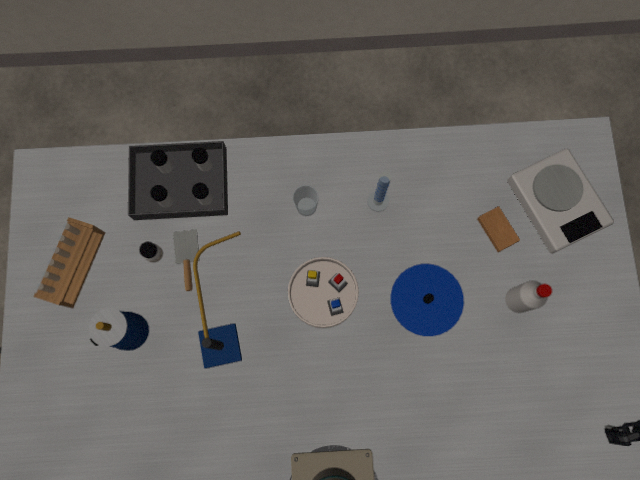

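View pics/side0.png

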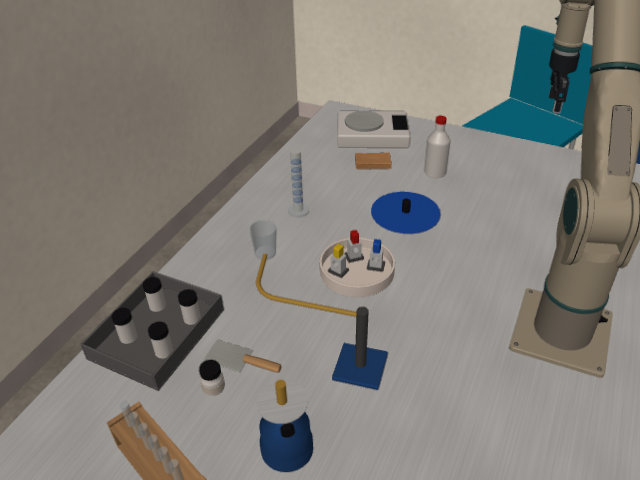

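The scene has three bosses in the dish (yellow ~313,278, red ~338,281, blue ~336,306 in top), with the rail on the left (tip ~240,234) and the lid at ~428,300. Next I fit the rail pose and boss poses.

```bash
cat > rail.py <<'E'
from h import *
from scipy.optimize import least_squares
L=75;a=np.deg2rad(80)
def curve(n=600):
    # from stop (x=12) to tip; returns pts, tangent angles, arclength from tip
    s=np.linspace(0,168+55*a+L,n);P=[];T=[]
    for u in s:
        if u<168: P.append((12+u,0));T.append(0)
        elif u<168+55*a: t=(u-168)/55;P.append((180+55*np.sin(t),-55+55*np.cos(t)));T.append(-t)
        else: v=u-168-55*a;P.append((180+55*np.sin(a)+v*np.cos(a),-55+55*np.cos(a)-v*np.sin(a)));T.append(-a)
    return np.array(P),np.array(T),s[-1]-s
C,T,S_=curve()
def tf(p,X): 
    c,s=np.cos(p[2]),np.sin(p[2]); return X@np.array([[c,s],[-s,c]])+p[:2]
def brass(im):
    h=cv2.cvtColor(im,cv2.COLOR_RGB2HSV); return (h[...,0]>12)&(h[...,0]<26)&(h[...,1]>130)&(h[...,2]>60)
def fit(obs,p0,gate=(25,12,6),minarc=None):
    W=np.vstack([np.array([onz(s,uv,160)[:2] for uv in uvs]) for s,uvs in obs])
    p=np.array(p0,float)
    for g in gate:
        Q=tf(p,C); d=np.linalg.norm(W[:,None]-Q[None],axis=2).min(1); w=W[d<g]
        def res(p):
            Q=tf(p,C); D=np.linalg.norm(w[:,None]-Q[None],axis=2);i=D.argmin(1)
            n=np.c_[-np.sin(T[i]+p[2]),np.cos(T[i]+p[2])]
            v=w-Q[i]; o=(v*n).sum(1); e=np.linalg.norm(v,axis=1)-abs(o)
            ext=((v*np.c_[np.cos(T[i]+p[2]),np.sin(T[i]+p[2])]).sum(1))
            tip=np.array([ (w-Q[-1])@[np.cos(T[-1]+p[2]),np.sin(T[-1]+p[2])]]).max()
            return np.r_[o,e,tip*3]
        p=least_squares(res,p,loss='soft_l1',diff_step=1e-4).x
    return p,len(w),np.sqrt(np.mean(res(p)**2))
E
cat > m2.py <<'E'
from rail import *
S={c:snap(c) for c in('top','side')}
uv={}
for c in S:
    y,x=np.nonzero(brass(S[c]['image'])); k=np.random.default_rng(0).permutation(len(x))[:3000]; uv[c]=np.c_[x,y][k]
for cs in (['top'],['side'],['top','side']):
    print(cs,fit([(S[c],uv[c]) for c in cs],(380,278,0.03)))
p,_,_=fit([(S[c],uv[c]) for c in S],(380,278,0.03))
print('tip',tf(p,C)[-1],'ang',np.rad2deg(p[2]))
for i in(1,2,4):
    for n in (f'boss{i}',):
        for c in S:
            im=S[c]['image'];h=cv2.cvtColor(im,cv2.COLOR_RGB2HSV)
            lo,hi={1:(0,8),2:(22,35),4:(105,125)}[i]
            x0,x1,y0,y1=(290,358,258,328) if c=='top' else (318,396,228,292)
            m=np.zeros(h.shape[:2],np.uint8);m[y0:y1,x0:x1]=((h[...,0]>=lo)&(h[...,0]<=hi)&(h[...,1]>150)&(h[...,2]>60))[y0:y1,x0:x1]
            nn,lab,stt,cen=cv2.connectedComponentsWithStats(m);j=1+stt[1:,4].argmax()
            print(i,c,stt[j],cen[j],onz(S[c],cen[j],80 if c=='top' else 72).round(1))
E
python3 m2.py
```

```text
['top'] (array([3.81180034e+02, 2.78419100e+02, 1.50841115e-01]), 438, np.float64(1.6621422007593112))
['side'] (array([3.84283004e+02, 2.76641246e+02, 1.50319204e-01]), 532, np.float64(2.1016216418193))
['top', 'side'] (array([3.82598080e+02, 2.77601624e+02, 1.50868447e-01]), 951, np.float64(1.9678619223092557))
tip [644.91018997 196.79850701] ang 8.644125247163634
1 top [334 274   9  10  46] [337.7173913  278.26086957] [529.2 -42.4  80. ]
1 side [351 230   8  14  90] [354.35555556 236.58888889] [532.2 -45.3  72. ]
2 top [308 271   9   8  63] [312.03174603 274.23809524] [543.5  23.   80. ]
2 side [333 244  10  14 110] [337.69090909 250.43636364] [548.7  20.7  72. ]
4 top [332 300   8   8  52] [335.36538462 303.5       ] [464.6 -32.3  80. ]
4 side [373 240   8  13  91] [376.59340659 245.74725275] [468.3 -34.2  72. ]
```

```bash
cat > go.py <<'E'
# usage: go.py x y z yawdeg [x y z yaw ...]: grasp point targets; prints rows (relative to present pose)
import sys
from h import *
st=ctrl.observe(); q=R.from_quat(st['eef_rot']); g=ctrl.grasp_offset
v=list(map(float,sys.argv[1:]))
x=q.as_matrix(); print('now grasp',(st['position']+x[:,2]*g).round(1),'yaw',np.rad2deg(np.arctan2(x[1,0],x[0,0])).round(2),'t',round(st['clock'],1),'w',round(st['gripper_width'],1),'F',np.round(st['force'],1),'q7',st['qpos'][6].round(2))
for i in range(0,len(v),4):
    X,Y,Z,a=v[i:i+4]; a=np.deg2rad(a)
    best=None
    for k in(0,np.pi):
        M=np.array([[np.cos(a+k),np.sin(a+k),0],[np.sin(a+k),-np.cos(a+k),0],[0,0,-1.]]).T.reshape(3,3).T
        M=np.c_[[np.cos(a+k),np.sin(a+k),0],[np.sin(a+k),-np.cos(a+k),0],[0,0,-1]]
        r=(q.inv()*R.from_matrix(M)).as_rotvec()
        if best is None or np.linalg.norm(r)<np.linalg.norm(best[0]): best=(r,M)
    r,M=best; d=q.inv().apply(np.array([X,Y,Z])-M[:,2]*g-st['position'])
    print(np.r_[d/250,r/np.pi].round(4).tolist(),'rows>=',max(np.linalg.norm(d)/50,np.degrees(np.linalg.norm(r))/8.59).__round__(1))
E
python3 go.py 330 -320 290 14 505 -10 290 14
```

```text
now grasp [ 158.8 -630.3  250. ] yaw 14.14 t 1.9 w 85.2 F [0.3 0.4 0.6] q7 -0.02
[0.9672, -1.0364, -0.1599, -0.0, -0.0, 0.0008] rows>= 7.1
[1.9489, -2.0679, -0.1598, -0.0, -0.0, 0.0008] rows>= 14.2
```

```bash
python3 -m inch '[[[0.48,-0.5,-0.08,0,0,0,1],[0.48,-0.5,-0.08,0,0,0,1],[0.97,-1.0,-0.16,0,0,0,1],[0.97,-1.0,-0.16,0,0,0,1],[0.97,-1.0,-0.16,0,0,0,1],[0.97,-1.0,-0.16,0,0,0,1],[0.97,-1.0,-0.16,0,0,0,1],[0.97,-1.0,-0.16,0,0,0,1],[0.97,-1.0,-0.16,0,0,0,1],[0.97,-1.0,-0.16,0,0,0,1]]]'; python3 go.py 490 -15 290 14
```

```text
clock: 2.9
position: [332.3, -329.6, 444.8]
eef_rot: [0.992, 0.122, -0.0, 0.0]
force: [0.4, -1.0, 0.3]
gripper_width: 85.3
grip_force: 0.0
now grasp [ 332.2 -329.7  290.1] yaw 14.05 t 2.9 w 85.3 F [ 0.4 -1.   0.3] q7 -0.6
[0.9174, -1.0677, -0.0009, 0.0002, 0.0001, 0.0003] rows>= 7.0
```

```bash
python3 -m inch '[[[0.97,-1.0,0,0,0,0,1],[0.97,-1.0,0,0,0,0,1],[0.97,-1.0,0,0,0,0,1],[0.97,-1.0,0,0,0,0,1],[0.97,-1.0,0,0,0,0,1],[0.97,-1.0,0,0,0,0,1],[0.97,-1.0,0,0,0,0,1],[0.97,-1.0,0,0,0,0,1],[0.97,-1.0,0,0,0,0,1],[0.97,-1.0,0,0,0,0,1]]]'; python3 go.py 490 -15 290 14
python3 - <<'E'
from h import *
s=snap('wrist');cv2.imwrite('pics/w1.png',s['image'][:,:,::-1]);print(s['intrinsics'],ray(s,(320,240)))
E
```

```text
clock: 3.9
position: [506.6, -29.4, 444.3]
eef_rot: [0.993, 0.121, -0.001, 0.001]
force: [0.3, 0.0, 1.0]
gripper_width: 85.4
grip_force: 0.0
now grasp [506.4 -29.6 289.6] yaw 13.92 t 3.9 w 85.4 F [0.3 0.  1. ] q7 -1.38
[-0.0506, -0.0721, -0.0016, 0.0003, 0.0005, -0.0005] rows>= 0.4
[[390.24435511   0.         323.2227739 ]
 [  0.         390.24435511 244.11598299]
 [  0.           0.           1.        ]] (array([579.60331427, -10.67939291, 414.11630905]), array([-0.27906609, -0.06204681, -0.95835889]))
```

View pics/w1.png

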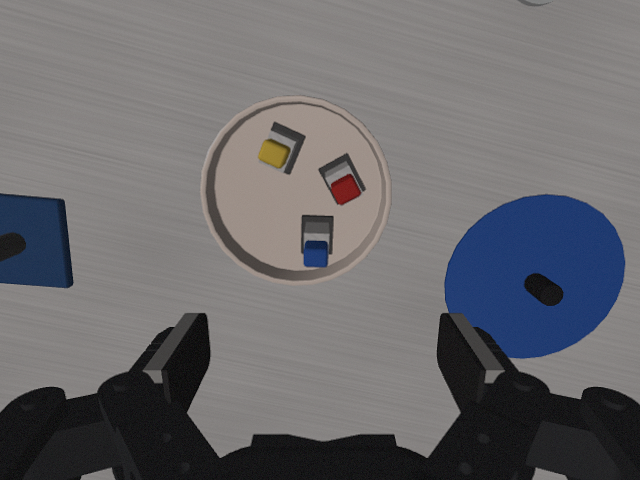

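The wrist view shows yellow (275,153), red (345,188), blue (316,253), with the dish around (296,190). I fit the boss poses with projected models.

```bash
cat > boss.py <<'E'
from h import *
from scipy.optimize import minimize
HUE={1:(0,8),2:(22,33),4:(105,125)}
def boxpts(x,y,a,sx,sy,z0,z1):
    c,s=np.cos(a),np.sin(a)
    return np.array([(x+c*u-s*v,y+s*u+c*v,z) for u in(-sx/2,sx/2) for v in(-sy/2,sy/2) for z in(z0,z1)])
def hullmask(s,P,k=4):
    uv=cv2.convexHull(((proj(s,P)+.5)*k-.5).astype(np.float32)*16).round().astype(np.int32)
    m=np.zeros((480*k,640*k),np.uint8);cv2.fillConvexPoly(m,uv,255,shift=4)
    return cv2.resize(m,(640,480),interpolation=cv2.INTER_AREA)/255.
def grip(s,i):
    h=cv2.cvtColor(s['image'],cv2.COLOR_RGB2HSV);lo,hi=HUE[i]
    return ((h[...,0]>=lo)&(h[...,0]<=hi)&(h[...,1]>130)&(h[...,2]>50)).astype(np.uint8)
def iou(a,b): return np.minimum(a,b).sum()/np.maximum(a,b).sum()
def fitboss(s,i,x,y,z0=5,a0=range(0,180,20),whole=None,cam='wrist'):
    m=grip(s,i); roi=hullmask(s,boxpts(x,y,0,60,60,z0+50,z0+85))>0
    n,l,st,_=cv2.connectedComponentsWithStats((m*roi).astype(np.uint8));m=(l==1+st[1:,4].argmax()).astype(float)
    def mk(p,full):
        g=boxpts(*p,22,18,z0+52,z0+82)
        return hullmask(s,g,4)
    def whl(p):
        return np.maximum.reduce([hullmask(s,boxpts(*p,sx,sy,z0+a,z0+b),2) for sx,sy,a,b in((22,18,52,82),(24,30,8,52),(34,42,0,8))])
    def cost(q):
        p=(q[0],q[1],q[2]/20)
        c=-iou(mk(p,0),m)
        if whole is not None: c-=iou(whl(p),whole)
        return c
    best=None
    for a in a0:
        c=cost((x,y,np.deg2rad(a)*20))
        if best is None or c<best[0]: best=(c,a)
    r0=[minimize(cost,(x,y,np.deg2rad(b)*20),method='Nelder-Mead',options=dict(initial_simplex=[(x,y,np.deg2rad(b)*20),(x+4,y,np.deg2rad(b)*20),(x,y+4,np.deg2rad(b)*20),(x,y,np.deg2rad(b+12)*20)],xatol=.05,fatol=1e-4)) for b in (best[1],best[1]+90)]
    r=min(r0,key=lambda r:r.fun)
    return r.x[0].round(1),r.x[1].round(1),(np.rad2deg(r.x[2]/20)%180).round(1),[round(k.fun,3) for k in r0]
E
cat > m3.py <<'E'
from boss import *
s=snap('wrist')
for i,x,y in((1,530,-44),(2,546,22),(4,466,-33)):
    w=[r for r in cut_out(f'boss{i}','wrist')]
    best=None
    for r in w:
        u=proj(s,[[x,y,60]])[0]
        if np.linalg.norm(u-r['at'])<25: best=r['pixels'].astype(float);break
    print(i,best is not None and best.sum(),fitboss(s,i,x,y,whole=best))
# dish centre via cut_out
for n in('dish','lid'):
    r=cut_out(n,'wrist');
    if r: print(n,r[0]['conf'],r[0]['at'],r[0]['pixels'].sum())
E
python3 m3.py
```

```text
1 1407.0 (np.float64(531.0), np.float64(-42.9), np.float64(131.8), [np.float64(-1.718), np.float64(-1.455)])
2 1630.0 (np.float64(546.1), np.float64(22.9), np.float64(79.3), [np.float64(-1.792), np.float64(-1.513)])
4 False (np.float64(467.1), np.float64(-30.8), np.float64(103.0), [np.float64(-0.795), np.float64(-0.734)])
dish 0.67 [287.8, 195.0] 24342
lid 0.59 [538.4, 271.9] 22134
```

```bash
sed -i 's/for k in(0,np.pi)/for k in(0,)/' go.py; python3 go.py 546 23 140 79.3 546 23 76 79.3
```

```text
now grasp [506.8 -27.7 290.2] yaw 14.06 t 4.2 w 85.4 F [-0.   1.  -0.4] q7 -1.38
[0.2013, -0.1587, 0.6007, 0.0001, -0.0, -0.3624] rows>= 7.6
[0.2012, -0.1588, 0.8567, 0.0001, -0.0, -0.3624] rows>= 7.6
```

```bash
python3 -m inch '[[[0.05,-0.04,0.1,0,0,-0.05,0],[0.1,-0.08,0.2,0,0,-0.1,0],[0.15,-0.12,0.35,0,0,-0.15,0],[0.2,-0.159,0.45,0,0,-0.2,0],[0.2,-0.159,0.6,0,0,-0.25,0],[0.2,-0.159,0.6,0,0,-0.3,0],[0.2,-0.159,0.6,0,0,-0.34,0],[0.201,-0.159,0.6,0,0,-0.3624,0],[0.201,-0.159,0.6,0,0,-0.3624,0],[0.201,-0.159,0.6,0,0,-0.3624,0]]]'
python3 - <<'E'
from boss import *
s=snap('wrist')
g=grip(s,2);print(g.sum());print(fitboss(s,2,546,23,a0=[79]))
cv2.imwrite('pics/w2.png',s['image'][:,:,::-1])
E
python3 go.py 546 23 76 79.3
```

```text
clock: 5.25
position: [546.1, 23.6, 294.8]
eef_rot: [0.77, 0.638, 0.0, 0.0]
force: [-0.2, -0.1, -1.2]
gripper_width: 42.8
grip_force: 0.0
1857
(np.float64(546.1), np.float64(22.9), np.float64(83.3), [np.float64(-0.854), np.float64(-0.753)])
now grasp [546.1  23.6 140.1] yaw 79.24 t 5.3 w 42.8 F [-0.  -0.5 -0.8] q7 -0.64
[-0.0025, 0.0002, 0.2564, 0.0001, 0.0, -0.0003] rows>= 1.3
```

View pics/w2.png

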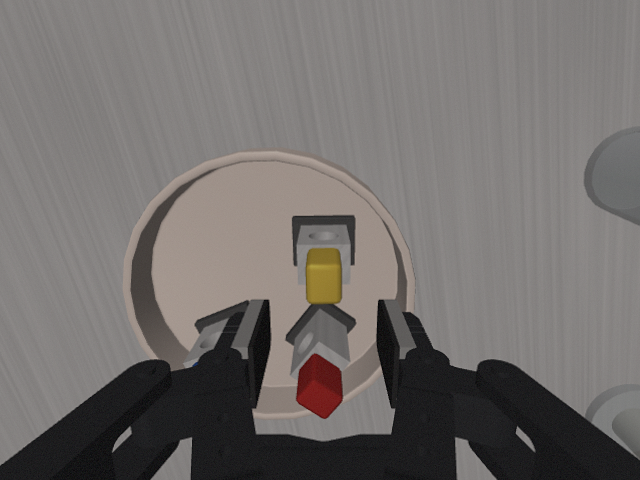

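The yellow boss is square to the fingers, its bore facing the camera (323,237). I descend and grip.

```bash
python3 -m inch '[[[0,0,0.1,0,0,0,0],[-0.002,0,0.2,0,0,0,0],[-0.002,0,0.256,0,0,0,0],[-0.002,0,0.256,0,0,0,0],[-0.002,0,0.256,0,0,0,-1],[-0.002,0,0.256,0,0,0,-1],[-0.002,0,0.256,0,0,0,-1],[-0.002,0,0.256,0,0,0,-1],[-0.002,0,0.256,0,0,0,-1],[-0.002,0,0.256,0,0,0,-1]]]' 60; python3 go.py 546 23 76 79.3
```

```text
clock: 6.3
position: [546.3, 23.5, 231.7]
eef_rot: [0.77, 0.639, 0.001, 0.001]
force: [-1.6, -0.1, 5.9]
gripper_width: 16.9
grip_force: 59.6
now grasp [546.6  23.5  77. ] yaw 79.37 t 6.3 w 16.9 F [-1.6 -0.1  5.9] q7 -0.7
[-0.0021, -0.001, 0.0041, 0.0006, -0.0002, 0.0004] rows>= 0.0
```

```bash
python3 -m inch '[[[0,0,-0.1,0,0,0,-1],[0,0,-0.2,0,0,0,-1],[0,0,-0.35,0,0,0,-1],[0,0,-0.485,0,0,0,-1],[0,0,-0.485,0,0,0,-1],[0,0,-0.485,0,0,0,-1]]]'; python3 go.py 662 147 198 108.6
```

```text
clock: 6.9
position: [545.7, 23.0, 352.2]
eef_rot: [0.77, 0.638, 0.0, 0.0]
force: [-0.2, -0.2, -1.7]
gripper_width: 17.6
grip_force: 59.2
now grasp [545.8  23.  197.5] yaw 79.34 t 6.9 w 17.6 F [-0.2 -0.2 -1.7] q7 -0.6
[0.5733, 0.3655, -0.0018, 0.0002, 0.0001, -0.1625] rows>= 3.4
```

```bash
python3 -m inch '[[[0.1,0.06,0,0,0,-0.03,-1],[0.2,0.13,0,0,0,-0.06,-1],[0.3,0.19,0,0,0,-0.09,-1],[0.4,0.25,0,0,0,-0.12,-1],[0.5,0.32,0,0,0,-0.15,-1],[0.573,0.3655,0,0,0,-0.1625,-1],[0.573,0.3655,0,0,0,-0.1625,-1],[0.573,0.3655,0,0,0,-0.1625,-1]]]'
cat > m4.py <<'E'
from rail import *
import sys
s=snap('wrist');cv2.imwrite(sys.argv[1],s['image'][:,:,::-1])
p0=(382.6,277.6,0.1509)
b=brass(s['image']); 
y,x=np.nonzero(b);uv=np.c_[x,y]
o=np.array([onz(s,q,160)[:2] for q in uv])
d=np.linalg.norm(o[:,None]-tf(p0,C)[None],axis=2).min(1)
uv=uv[d<18];print(len(x),len(uv))
k=np.random.default_rng(0).permutation(len(uv))[:3000]
p,n,e=fit([(s,uv[k])],p0,gate=(18,12,8));print(p,n,e,'tip',tf(p,C)[-1],'dir',np.rad2deg(p[2])+100)
# lateral offset per arc station relative to p0
w=np.array([onz(s,q,160)[:2] for q in uv]);Q=tf(p0,C);D=np.linalg.norm(w[:,None]-Q[None],axis=2);i=D.argmin(1)
n=np.c_[-np.sin(T[i]+p0[2]),np.cos(T[i]+p0[2])];off=((w-Q[i])*n).sum(1)
for a in range(0,330,20):
    m=(S_[i]>=a)&(S_[i]<a+20)
    if m.sum()>20: print(a,m.sum(),np.round([off[m].min(),off[m].max(),(off[m].min()+off[m].max())/2],1))
E
python3 m4.py pics/w3.png; python3 go.py
```

```text
clock: 7.7
position: [661.4, 147.2, 349.4]
eef_rot: [0.583, 0.812, -0.002, -0.001]
force: [-0.1, -0.2, -2.8]
gripper_width: 17.0
grip_force: 59.2
8940 4722
[3.83574203e+02 2.73726317e+02 1.55100833e-01] 3000 1.8915004242115088 tip [646.22595282 194.03412637] dir 108.88662313635541
0 1341 [-4.2  5.   0.4]
20 1347 [-4.4  5.   0.3]
40 1560 [-4.5  4.9  0.2]
60 474 [-4.5  4.9  0.2]
now grasp [660.7 146.1 195.2] yaw 108.6 t 7.8 w 16.7 F [ 0.5 -0.8 -2. ] q7 -0.29
```

View pics/w3.png

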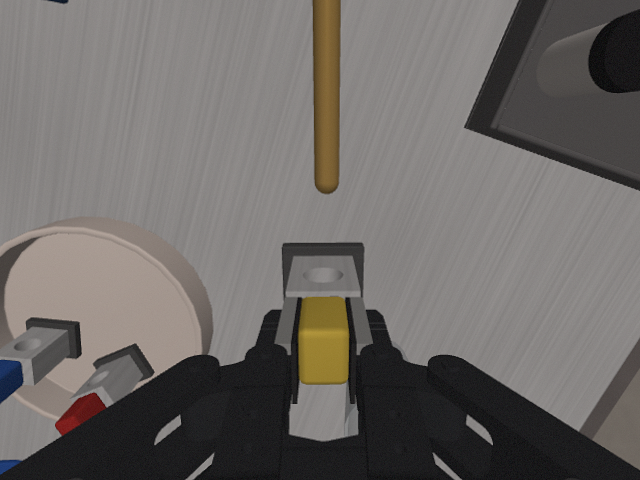

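The rod tip is at (326,190); bore and grip are centred at u≈323, so the boss sits about 1.2 mm to the left, matching the fit. I'll follow the fitted curve with that correction.

```bash
cat > path.py <<'E'
# path.py z off s1 s2 ... : rows for boss at arclengths from tip
import sys,subprocess
from rail import *
p=(382.6,277.6,0.1509); z,off=map(float,sys.argv[1:3]); a=[]
st=ctrl.observe();M=R.from_quat(st['eef_rot']).as_matrix();g=(st['position']+M[:,2]*ctrl.grasp_offset)
def at(s):
    t=-np.deg2rad(80)
    if s<75: P=tf(p,C)[-1]+np.array([np.cos(t+p[2]),np.sin(t+p[2])])*(-s)
    else:
        i=np.abs(S_-s).argmin(); P=tf(p,C)[i]; t=T[i]
        if 75<=s<151.8: t=-(151.8-s)/55; P=tf(p,np.array([[180+55*np.sin(-t),-55+55*np.cos(-t)]]))[0]
        else: t=0.;P=tf(p,np.array([[180-(s-151.8),0.]]))[0]
    n=np.array([-np.sin(t+p[2]),np.cos(t+p[2])]); return P+n*off,np.rad2deg(t+p[2])+180
for s in sys.argv[3:]:
    P,y=at(float(s)); a+=[P[0],P[1],z,y]
ss=np.linspace(-80,300,3000); d=[np.linalg.norm(at(s)[0]-g[:2]) for s in ss];k=np.argmin(d);P,y=at(ss[k])
n=np.array([np.cos(np.radians(y-90)),np.sin(np.radians(y-90))])
print('now s',ss[k].round(1),'lat(tool y)',((g[:2]-P)@n).round(2),'yawerr',(np.rad2deg(np.arctan2(M[1,0],M[0,0]))-y+180)%360-180)
subprocess.run(['python3','go.py']+[f'{v:.3f}' for v in a])
E
python3 path.py 198 0.3 -25 15 70
```

```text
now grasp [660.7 146.1 195.2] yaw 108.6 t 7.8 w 16.7 F [ 0.5 -0.8 -2. ] q7 -0.29
[0.1118, 0.0032, -0.0115, -0.0014, 0.0002, -0.0003] rows>= 0.6
[0.2718, 0.0031, -0.0116, -0.0014, 0.0002, -0.0003] rows>= 1.4
[0.4918, 0.0029, -0.0118, -0.0014, 0.0002, -0.0003] rows>= 2.5
now s -53.1 lat(tool y) -1.52 yawerr -0.04880769258446094
```

```bash
python3 -m inch '[[[0.03,0.003,-0.012,-0.0014,0,0,-1],[0.07,0.003,-0.012,-0.0014,0,0,-1],[0.112,0.003,-0.012,-0.0014,0,0,-1],[0.112,0.003,-0.012,-0.0014,0,0,-1],[0.112,0.003,-0.012,-0.0014,0,0,-1]]]'; python3 path.py 198 0.3 15 70
```

```text
clock: 8.25
position: [653.6, 174.7, 355.2]
eef_rot: [0.583, 0.813, 0.002, 0.001]
force: [0.3, -0.1, -1.2]
gripper_width: 16.9
grip_force: 59.2
now grasp [654.3 174.9 200.5] yaw 108.7 t 8.2 w 16.9 F [ 0.3 -0.1 -1.2] q7 -0.33
[0.1549, -0.0033, 0.01, 0.0015, 0.0001, 0.0003] rows>= 0.8
[0.3749, -0.0031, 0.0099, 0.0015, 0.0001, 0.0003] rows>= 1.9
now s -23.7 lat(tool y) 1.57 yawerr 0.05005308891318805
```

```bash
python3 -m inch '[[[0,-0.0033,0.01,0.0015,0,0,-1],[0,-0.0033,0.01,0.0015,0,0,-1],[0,-0.0033,0.01,0.0015,0,0,-1],[0,-0.0033,0.01,0.0015,0,0,-1],[0,-0.0033,0.01,0.0015,0,0,-1],[0,-0.0033,0.01,0.0015,0,0,-1]]]'; python3 path.py 198 0.3 15 70
```

```text
clock: 8.85
position: [653.2, 173.7, 352.5]
eef_rot: [0.583, 0.812, -0.0, -0.0]
force: [-0.7, -0.3, -1.5]
gripper_width: 17.4
grip_force: 59.2
now grasp [653.2 173.7 197.8] yaw 108.61 t 8.8 w 17.4 F [-0.7 -0.3 -1.5] q7 -0.33
[0.1581, -0.0007, -0.0007, -0.0001, 0.0, -0.0002] rows>= 0.8
[0.3781, -0.0009, -0.0007, -0.0001, 0.0, -0.0002] rows>= 1.9
now s -24.5 lat(tool y) 0.14 yawerr -0.03498533277445404
```

```bash
python3 -m inch '[[[0.04,-0.0007,-0.0007,0,0,0,-1],[0.08,-0.0007,-0.0007,0,0,0,-1],[0.12,-0.0007,-0.0007,0,0,0,-1],[0.158,-0.0007,-0.0007,0,0,0,-1],[0.158,-0.0007,-0.0007,0,0,0,-1]]]' && python3 -m inch '[[[0.04,0,0,0,0,0,-1],[0.08,0,0,0,0,0,-1],[0.12,0,0,0,0,0,-1],[0.16,0,0,0,0,0,-1],[0.2,0,0,0,0,0,-1],[0.21,0,0,0,0,0,-1],[0.21,0,0,0,0,0,-1],[0.21,0,0,0,0,0,-1],[0.21,0,0,0,0,0,-1]]]'; python3 path.py 198 0.3 75 79 83 87 91 95 99 103 107 111; python3 m4.py pics/w4.png
```

```text
clock: 9.35
position: [639.2, 214.0, 352.9]
eef_rot: [0.582, 0.813, 0.001, -0.001]
force: [-0.1, 0.1, -0.8]
gripper_width: 17.4
grip_force: 59.2
clock: 10.25
position: [624.0, 260.1, 352.6]
eef_rot: [0.584, 0.812, -0.0, 0.0]
force: [0.4, 0.7, -1.9]
gripper_width: 17.0
grip_force: 59.2
now grasp [623.9 260.  197.9] yaw 108.56 t 10.2 w 17.0 F [ 0.4  0.7 -1.9] q7 -0.46
[0.0332, -0.0004, -0.0006, -0.0001, 0.0002, -0.0005] rows>= 0.2
[0.0493, -0.001, -0.0006, -0.0001, 0.0002, -0.0236] rows>= 0.5
[0.0653, -0.0028, -0.0006, -0.0001, 0.0002, -0.0468] rows>= 1.0
[0.0811, -0.0057, -0.0006, -0.0002, 0.0002, -0.0699] rows>= 1.5
[0.0966, -0.0098, -0.0006, -0.0002, 0.0002, -0.0931] rows>= 2.0
[0.1119, -0.015, -0.0006, -0.0002, 0.0002, -0.1162] rows>= 2.4
[0.1267, -0.0213, -0.0006, -0.0002, 0.0002, -0.1394] rows>= 2.9
[0.141, -0.0286, -0.0007, -0.0002, 0.0002, -0.1625] rows>= 3.4
[0.1547, -0.037, -0.0007, -0.0002, 0.0002, -0.1857] rows>= 3.9
[0.1678, -0.0463, -0.0007, -0.0002, 0.0002, -0.2088] rows>= 4.4
now s 66.6 lat(tool y) 0.02 yawerr -0.08841627253517004
14309 14306
[3.82636890e+02 2.78612633e+02 1.49511003e-01] 2752 2.38039048996978 tip [644.83907302 197.45351613] dir 108.56634945885196
0 767 [-4.1  5.   0.4]
20 1720 [-11.6  12.6   0.5]
40 1940 [-11.4  12.7   0.7]
60 817 [-9.6 10.6  0.5]
80 966 [-4.7  5.1  0.2]
100 1044 [-4.4  5.4  0.5]
120 1173 [-4.3  5.5  0.6]
140 1168 [-4.   5.7  0.9]
160 1230 [-3.9  5.7  0.9]
180 1255 [-4.1  5.8  0.8]
200 1306 [-4.1  5.7  0.8]
220 920 [-4.   5.8  0.9]
```

View pics/w4.png

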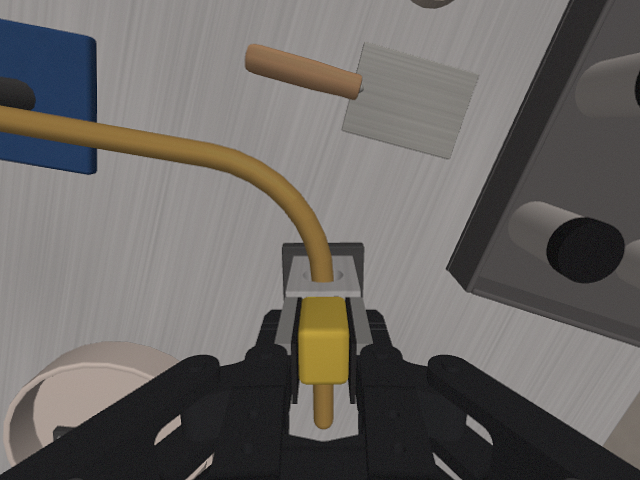

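The boss is cleanly on the rod at the start of the bend, tip visible at (323,425). I follow the bend.

```bash
python3 -m inch '[[[0.033,-0.0004,-0.0006,0,0,-0.0005,-1],[0.049,-0.001,-0.0006,0,0,-0.0236,-1],[0.065,-0.0028,-0.0006,0,0,-0.0468,-1],[0.081,-0.0057,-0.0006,0,0,-0.07,-1],[0.0966,-0.0098,-0.0006,0,0,-0.093,-1],[0.112,-0.015,-0.0006,0,0,-0.116,-1],[0.1267,-0.0213,-0.0006,0,0,-0.1394,-1],[0.141,-0.0286,-0.0006,0,0,-0.1625,-1],[0.1547,-0.037,-0.0006,0,0,-0.1857,-1],[0.1547,-0.037,-0.0006,0,0,-0.1857,-1]]]'; python3 path.py 198 0.3 111 115 119 123 127 131 135 139 143 147 152
```

```text
clock: 11.3
position: [601.8, 295.6, 352.9]
eef_rot: [0.325, 0.946, 0.0, -0.001]
force: [-0.3, 0.7, -2.5]
gripper_width: 17.0
grip_force: 59.2
now grasp [601.7 295.7 198.2] yaw 142.13 t 11.3 w 17.0 F [-0.3  0.7 -2.5] q7 -0.03
[0.0086, -0.0034, 0.0006, 0.0001, -0.0004, -0.0223] rows>= 0.5
[0.0246, -0.0051, 0.0006, 0.0001, -0.0004, -0.0455] rows>= 1.0
[0.0404, -0.008, 0.0007, 0.0001, -0.0004, -0.0686] rows>= 1.4
[0.056, -0.012, 0.0007, 0.0001, -0.0004, -0.0918] rows>= 1.9
[0.0712, -0.0171, 0.0007, 0.0001, -0.0004, -0.1149] rows>= 2.4
[0.086, -0.0233, 0.0007, 0.0001, -0.0004, -0.1381] rows>= 2.9
[0.1004, -0.0306, 0.0007, 0.0002, -0.0004, -0.1612] rows>= 3.4
[0.1141, -0.0389, 0.0007, 0.0002, -0.0004, -0.1844] rows>= 3.9
[0.1273, -0.0482, 0.0008, 0.0002, -0.0004, -0.2075] rows>= 4.3
[0.1397, -0.0584, 0.0008, 0.0002, -0.0004, -0.2307] rows>= 4.8
[0.1541, -0.0724, 0.0008, 0.0002, -0.0004, -0.2584] rows>= 5.4
now s 109.0 lat(tool y) 0.77 yawerr -1.9845121673403128
```

```bash
python3 -m inch '[[[0.0086,-0.0034,0.0006,0,0,-0.0223,-1],[0.0246,-0.0051,0.0006,0,0,-0.0455,-1],[0.0404,-0.008,0.0006,0,0,-0.0686,-1],[0.056,-0.012,0.0006,0,0,-0.0918,-1],[0.0712,-0.0171,0.0006,0,0,-0.115,-1],[0.086,-0.0233,0.0006,0,0,-0.138,-1],[0.1004,-0.0306,0.0006,0,0,-0.161,-1],[0.1141,-0.0389,0.0006,0,0,-0.1844,-1],[0.1273,-0.0482,0.0006,0,0,-0.2075,-1],[0.1273,-0.0482,0.0006,0,0,-0.2075,-1]]]'; python3 path.py 198 0.6 151 155 160 180 291
```

```text
clock: 12.3
position: [569.7, 304.8, 352.6]
eef_rot: [0.006, 1.0, -0.0, -0.0]
force: [-0.2, -0.2, -1.5]
gripper_width: 16.9
grip_force: 59.2
now grasp [569.6 304.8 197.9] yaw 179.34 t 12.3 w 16.9 F [-0.2 -0.2 -1.5] q7 0.47
[0.0337, 0.0019, -0.0002, 0.0, -0.0002, -0.0471] rows>= 1.0
[0.0496, -0.0007, -0.0002, 0.0, -0.0002, -0.0517] rows>= 1.1
[0.0693, -0.0039, -0.0001, 0.0, -0.0002, -0.0517] rows>= 1.1
[0.1483, -0.0169, -0.0001, 0.0, -0.0002, -0.0517] rows>= 1.1
[0.5864, -0.0887, 0.0003, 0.0, -0.0002, -0.0517] rows>= 3.0
now s 142.8 lat(tool y) -1.08 yawerr 0.11583801861314669
```

```bash
python3 -m inch '[[[0.017,0.0012,0,0,0,-0.025,-1],[0.0337,0.0019,0,0,0,-0.0471,-1],[0.0496,-0.0007,0,0,0,-0.0517,-1],[0.0693,-0.0039,0,0,0,-0.0517,-1],[0.11,-0.0105,0,0,0,-0.0517,-1],[0.1483,-0.0169,0,0,0,-0.0517,-1],[0.19,-0.0238,0,0,0,-0.0517,-1],[0.24,-0.032,0,0,0,-0.0517,-1],[0.24,-0.032,0,0,0,-0.0517,-1]]]'; python3 path.py 198 0.6 291
```

```text
clock: 13.2
position: [507.9, 297.3, 353.0]
eef_rot: [-0.077, 0.997, -0.0, -0.001]
force: [-0.1, -0.1, -2.0]
gripper_width: 16.7
grip_force: 59.2
now grasp [507.7 297.2 198.3] yaw -171.19 t 13.2 w 16.7 F [-0.1 -0.1 -2. ] q7 0.52
[0.344, 0.0007, 0.0015, -0.0003, -0.0004, 0.0009] rows>= 1.7
now s 205.2 lat(tool y) -0.05 yawerr 0.16677465071165898
```

```bash
python3 -m inch '[[[0.05,0.0007,0.0015,0,0,0.0009,-1],[0.1,0.0007,0.0015,0,0,0.0009,-1],[0.15,0.0007,0.0015,0,0,0.0009,-1],[0.2,0.0007,0.0015,0,0,0.0009,-1],[0.25,0.0007,0.0015,0,0,0.0009,-1],[0.3,0.0007,0.0015,0,0,0.0009,-1],[0.344,0.0007,0.0015,0,0,0.0009,-1],[0.344,0.0007,0.0015,0,0,0.0009,-1],[0.344,0.0007,0.01,0,0,0.0009,-1],[0.344,0.0007,0.016,0,0,0.0009,-1]]]' && python3 -m inch '[[[0,0,0,0,0,0,-1],[0,0,0,0,0,0,-0.5],[0,0,0,0,0,0,0],[0,0,0,0,0,0,0],[0,0,0,0,0,0,0],[0,0,-0.1,0,0,0,0],[0,0,-0.3,0,0,0,0],[0,0,-0.45,0,0,0,0],[0,0,-0.45,0,0,0,0],[0,0,-0.45,0,0,0,0]]]'
python3 - <<'E'
from h import *
s=snap('wrist');cv2.imwrite('pics/w5.png',s['image'][:,:,::-1])
E
python3 go.py 531 -43 310 131.8
```

```text
clock: 14.2
position: [425.5, 284.5, 348.6]
eef_rot: [-0.074, 0.997, 0.0, 0.0]
force: [0.3, -0.2, 6.4]
gripper_width: 17.1
grip_force: 60.5
clock: 15.2
position: [424.9, 284.4, 461.8]
eef_rot: [-0.074, 0.997, -0.0, 0.001]
force: [0.4, -0.5, 0.1]
gripper_width: 42.5
grip_force: 0.0
now grasp [424.7 283.8 306. ] yaw -171.48 t 15.2 w 42.9 F [-0.  -0.1 -0.6] q7 0.54
[-0.2262, -1.3566, -0.0145, -0.0004, -0.0, 0.3151] rows>= 6.9
```

View pics/w5.png

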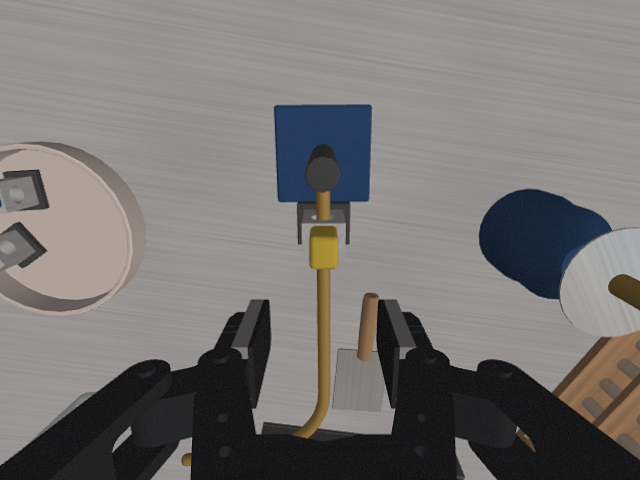

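Yellow hangs neatly by the post (323,247). Now back to the dish for red.

```bash
python3 -m inch '[[[-0.04,-0.2,0,0,0,0.05,0],[-0.08,-0.4,0,0,0,0.1,0],[-0.12,-0.6,0,0,0,0.15,0],[-0.15,-0.8,0,0,0,0.2,0],[-0.17,-0.95,0,0,0,0.25,0],[-0.17,-0.95,0,0,0,0.25,0]]]'; python3 go.py 531 -43 250 131.8
```

```text
clock: 15.85
position: [503.4, 48.9, 458.8]
eef_rot: [0.32, 0.947, -0.003, -0.001]
force: [-0.3, -0.3, -0.2]
gripper_width: 42.5
grip_force: 0.0
now grasp [502.8  48.2 304.1] yaw 142.7 t 15.8 w 42.5 F [-0.3 -0.3 -0.2] q7 0.35
[-0.3105, -0.2242, 0.2177, -0.002, 0.0, 0.0606] rows>= 2.2
```

```bash
python3 -m inch '[[[-0.1,-0.07,0.07,0,0,0.02,0],[-0.2,-0.15,0.14,0,0,0.04,0],[-0.31,-0.224,0.217,0,0,0.06,0],[-0.31,-0.224,0.217,0,0,0.06,0],[-0.31,-0.224,0.217,0,0,0.06,0],[-0.31,-0.224,0.217,0,0,0.06,0],[-0.31,-0.224,0.217,0,0,0.06,0]]]'
cat > m5.py <<'E'
from boss import *
import sys
i=int(sys.argv[1]);x,y=map(float,sys.argv[2:4])
s=snap('wrist');b=None
for r in cut_out(f'boss{i}','wrist'):
    if np.linalg.norm(proj(s,[[x,y,50]])[0]-r['at'])<40: b=r['pixels'].astype(float);print(r['conf'],b.sum());break
print(fitboss(s,i,x,y,whole=b))
E
python3 m5.py 1 531 -43; python3 m5.py 4 467 -31;python3 go.py
```

```text
clock: 16.55
position: [531.1, -33.6, 407.3]
eef_rot: [0.4, 0.917, 0.0, -0.0]
force: [0.2, 1.0, -0.6]
gripper_width: 42.4
grip_force: 0.0
0.87 2064.0
(np.float64(531.6), np.float64(-42.9), np.float64(132.1), [np.float64(-1.747), np.float64(-1.472)])
0.9 2038.0
(np.float64(467.0), np.float64(-31.6), np.float64(102.6), [np.float64(-1.765), np.float64(-1.549)])
now grasp [531.2 -34.6 252.6] yaw 132.81 t 16.8 w 42.9 F [ 0.6 -0.1 -0.3] q7 0.31
```

```bash
python3 go.py 531.5 -43 130 132.1 531.5 -43 77 132.1
```

```text
now grasp [531.2 -34.6 252.6] yaw 132.81 t 16.8 w 42.9 F [ 0.6 -0.1 -0.3] q7 0.31
[-0.0254, -0.0221, 0.4905, 0.0, 0.0001, 0.0039] rows>= 2.5
[-0.0254, -0.0221, 0.7025, 0.0, 0.0001, 0.0039] rows>= 3.5
```

```bash
python3 -m inch '[[[-0.0254,-0.0221,0.15,0,0,0.0039,0],[-0.0254,-0.0221,0.3,0,0,0.0039,0],[-0.0254,-0.0221,0.45,0,0,0.0039,0],[-0.0254,-0.0221,0.55,0,0,0.0039,0],[-0.0254,-0.0221,0.65,0,0,0.0039,0],[-0.0254,-0.0221,0.7025,0,0,0.0039,0],[-0.0254,-0.0221,0.7025,0,0,0.0039,0],[-0.0254,-0.0221,0.7025,0,0,0.0039,0],[-0.0254,-0.0221,0.7025,0,0,0.0039,0]]]'; python3 go.py 531.5 -43 77 132.1; python3 -m inch '[[[0,0,0,0,0,0,-1],[0,0,0,0,0,0,-1],[0,0,0,0,0,0,-1],[0,0,0,0,0,0,-1],[0,0,0,0,0,0,-1],[0,0,0,0,0,0,-1]]]' 60; python3 go.py 531.5 -43 198 132.1 662 147 198 108.6
```

```text
clock: 17.65
position: [532.1, -43.5, 232.6]
eef_rot: [0.406, 0.914, 0.0, 0.001]
force: [-0.6, 0.9, -0.5]
gripper_width: 42.8
grip_force: 0.0
now grasp [532.4 -43.5  77.9] yaw 132.03 t 17.6 w 42.8 F [-0.6  0.9 -0.5] q7 0.09
[0.003, -0.0004, 0.0036, 0.0005, 0.0005, -0.0004] rows>= 0.0
clock: 18.25
position: [531.8, -43.7, 232.3]
eef_rot: [0.407, 0.914, -0.0, 0.001]
force: [-0.4, -0.5, 6.7]
gripper_width: 16.8
grip_force: 59.0
now grasp [532.  -43.8  77.6] yaw 132.03 t 18.2 w 16.8 F [-0.4 -0.5  6.7] q7 0.09
[0.002, 0.0012, -0.4816, 0.0002, 0.0004, -0.0004] rows>= 2.4
[0.2171, 0.8978, -0.4814, 0.0002, 0.0004, 0.1302] rows>= 5.2
```

```bash
python3 -m inch '[[[0,0,-0.12,0,0,0,-1],[0,0,-0.3,0,0,0,-1],[0,0,-0.48,0,0,0,-1],[0.04,0.18,-0.4816,0,0,0.03,-1],[0.08,0.36,-0.4816,0,0,0.05,-1],[0.12,0.54,-0.4816,0,0,0.08,-1],[0.17,0.72,-0.4816,0,0,0.11,-1],[0.21,0.85,-0.4816,0,0,0.13,-1],[0.217,0.8978,-0.4816,0,0,0.13,-1],[0.217,0.8978,-0.4816,0,0,0.13,-1]]]' && python3 -m inch '[[[0,0,0,0,0,0,-1],[0,0,0,0,0,0,-1],[0,0,0,0,0,0,-1],[0,0,0,0,0,0,-1]]]'; python3 path.py 198.5 0.4 -30 15 67
```

```text
clock: 19.25
position: [661.8, 149.0, 351.2]
eef_rot: [0.582, 0.813, 0.0, -0.0]
force: [-0.1, -0.2, -1.4]
gripper_width: 17.1
grip_force: 59.0
clock: 19.65
position: [661.8, 145.7, 351.9]
eef_rot: [0.584, 0.812, -0.0, 0.0]
force: [0.5, 1.1, -1.2]
gripper_width: 16.8
grip_force: 59.0
now grasp [661.7 145.6 197.2] yaw 108.56 t 19.6 w 16.8 F [ 0.5  1.1 -1.2] q7 -0.29
[0.0953, 0.003, -0.0054, -0.0001, 0.0002, -0.0005] rows>= 0.5
[0.2753, 0.0027, -0.0055, -0.0001, 0.0002, -0.0005] rows>= 1.4
[0.4833, 0.0024, -0.0056, -0.0001, 0.0002, -0.0005] rows>= 2.4
now s -53.9 lat(tool y) -0.85 yawerr -0.09080947186430421
```

```bash
python3 -m inch '[[[0.04,0.003,-0.0055,0,0,0,-1],[0.07,0.003,-0.0055,0,0,0,-1],[0.095,0.003,-0.0055,0,0,0,-1],[0.095,0.003,-0.0055,0,0,0,-1],[0.095,0.003,-0.0055,0,0,0,-1],[0.095,0.003,-0.0055,0,0,0,-1],[0.095,0.003,-0.0055,0,0,0,-1]]]'; python3 path.py 198.5 0.4 15 67
python3 - <<'E'
from h import *
s=snap('wrist');cv2.imwrite('pics/w6.png',s['image'][:,:,::-1])
E
```

```text
clock: 20.35
position: [655.1, 169.3, 352.9]
eef_rot: [0.584, 0.812, -0.0, 0.0]
force: [-0.3, -0.6, -1.6]
gripper_width: 17.1
grip_force: 59.0
now grasp [655.1 169.2 198.2] yaw 108.6 t 20.4 w 17.1 F [-0.3 -0.6 -1.6] q7 -0.32
[0.1772, -0.002, -0.0011, -0.0001, 0.0001, -0.0002] rows>= 0.9
[0.3852, -0.0021, -0.0012, -0.0001, 0.0001, -0.0002] rows>= 1.9
now s -29.3 lat(tool y) 0.4 yawerr -0.04161482391927507
```

View pics/w6.png

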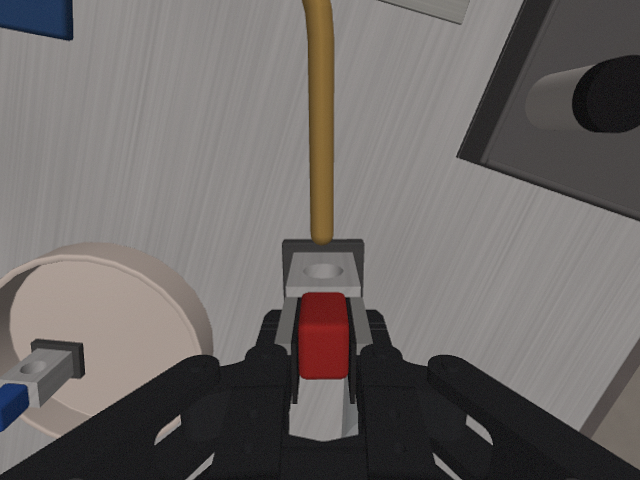

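The red boss's bore (322,270) is in line with the tip (321,240). I insert it.

```bash
python3 -m inch '[[[0.04,-0.002,-0.001,0,0,0,-1],[0.08,-0.002,-0.001,0,0,0,-1],[0.12,-0.002,-0.001,0,0,0,-1],[0.16,-0.002,-0.001,0,0,0,-1],[0.2,-0.002,-0.001,0,0,0,-1],[0.24,-0.002,-0.001,0,0,0,-1],[0.29,-0.002,-0.001,0,0,0,-1],[0.34,-0.002,-0.001,0,0,0,-1],[0.385,-0.002,-0.001,0,0,0,-1],[0.385,-0.002,-0.001,0,0,0,-1]]]' && python3 -m inch '[[[0,0,0,0,0,0,-1],[0,0,0,0,0,0,-1],[0,0,0,0,0,0,-1]]]' ; python3 path.py 198.5 0.3 75 79 83 87 91 95 99 103 107
```

```text
clock: 21.4
position: [622.5, 263.6, 353.5]
eef_rot: [0.582, 0.813, 0.001, -0.001]
force: [-0.4, 0.6, -1.0]
gripper_width: 16.9
grip_force: 59.0
clock: 21.7
position: [624.1, 259.9, 353.2]
eef_rot: [0.584, 0.812, -0.0, 0.0]
force: [0.6, 0.8, -1.5]
gripper_width: 16.9
grip_force: 59.0
now grasp [624.1 259.7 198.5] yaw 108.56 t 21.7 w 16.9 F [ 0.6  0.8 -1.5] q7 -0.46
[0.0345, -0.0008, 0.0001, -0.0001, 0.0002, -0.0004] rows>= 0.2
[0.0505, -0.0014, 0.0001, -0.0001, 0.0002, -0.0236] rows>= 0.5
[0.0665, -0.0031, 0.0, -0.0001, 0.0002, -0.0467] rows>= 1.0
[0.0823, -0.0061, 0.0, -0.0001, 0.0002, -0.0699] rows>= 1.5
[0.0979, -0.0101, 0.0, -0.0001, 0.0002, -0.093] rows>= 1.9
[0.1131, -0.0153, 0.0, -0.0002, 0.0002, -0.1162] rows>= 2.4
[0.1279, -0.0216, 0.0, -0.0002, 0.0002, -0.1393] rows>= 2.9
[0.1422, -0.029, -0.0, -0.0002, 0.0002, -0.1625] rows>= 3.4
[0.156, -0.0373, -0.0, -0.0002, 0.0002, -0.1856] rows>= 3.9
now s 66.2 lat(tool y) 0.12 yawerr -0.08495787062838644
```

```bash
python3 -m inch '[[[0.0345,-0.0008,0,0,0,-0.0004,-1],[0.0505,-0.0014,0,0,0,-0.0236,-1],[0.0665,-0.0031,0,0,0,-0.0467,-1],[0.0823,-0.0061,0,0,0,-0.07,-1],[0.0979,-0.0101,0,0,0,-0.093,-1],[0.113,-0.0153,0,0,0,-0.116,-1],[0.128,-0.0216,0,0,0,-0.1393,-1],[0.1422,-0.029,0,0,0,-0.1625,-1],[0.156,-0.0373,0,0,0,-0.1856,-1],[0.156,-0.0373,0,0,0,-0.1856,-1]]]'; python3 path.py 198.5 0.3 111 115 119 123 127 131 135 139 143
```

```text
clock: 22.7
position: [601.8, 295.6, 353.3]
eef_rot: [0.325, 0.946, 0.0, -0.001]
force: [-0.3, 0.7, -1.6]
gripper_width: 17.0
grip_force: 59.0
now grasp [601.6 295.8 198.6] yaw 142.12 t 22.7 w 17.0 F [-0.3  0.7 -1.6] q7 -0.03
[0.0082, -0.0035, 0.0005, 0.0, -0.0004, -0.0223] rows>= 0.5
[0.0242, -0.0052, 0.0006, 0.0001, -0.0004, -0.0455] rows>= 1.0
[0.04, -0.0081, 0.0006, 0.0001, -0.0004, -0.0686] rows>= 1.4
[0.0556, -0.0121, 0.0006, 0.0001, -0.0004, -0.0918] rows>= 1.9
[0.0709, -0.0172, 0.0006, 0.0001, -0.0004, -0.1149] rows>= 2.4
[0.0857, -0.0235, 0.0006, 0.0001, -0.0004, -0.1381] rows>= 2.9
[0.1, -0.0307, 0.0007, 0.0001, -0.0004, -0.1612] rows>= 3.4
[0.1138, -0.039, 0.0007, 0.0002, -0.0004, -0.1844] rows>= 3.9
[0.1269, -0.0483, 0.0007, 0.0002, -0.0004, -0.2075] rows>= 4.3
now s 109.2 lat(tool y) 0.79 yawerr -2.1216915219802956
```

```bash
python3 -m inch '[[[0.0082,-0.0035,0.0006,0,0,-0.0223,-1],[0.0242,-0.0052,0.0006,0,0,-0.0455,-1],[0.04,-0.0081,0.0006,0,0,-0.0686,-1],[0.0556,-0.0121,0.0006,0,0,-0.0918,-1],[0.0709,-0.0172,0.0006,0,0,-0.115,-1],[0.0857,-0.0235,0.0006,0,0,-0.138,-1],[0.1,-0.0307,0.0006,0,0,-0.161,-1],[0.1138,-0.039,0.0006,0,0,-0.1844,-1],[0.1269,-0.0483,0.0006,0,0,-0.2075,-1],[0.1269,-0.0483,0.0006,0,0,-0.2075,-1]]]'; python3 path.py 198.5 0.6 147 151 155 160 180 244
```

```text
clock: 23.7
position: [569.7, 304.9, 353.2]
eef_rot: [0.006, 1.0, 0.0, -0.0]
force: [0.3, 0.4, -1.2]
gripper_width: 16.9
grip_force: 59.0
now grasp [569.6 304.9 198.5] yaw 179.34 t 23.7 w 16.9 F [ 0.3  0.4 -1.2] q7 0.47
[0.0177, 0.0035, -0.0002, 0.0, -0.0002, -0.0239] rows>= 0.5
[0.0338, 0.0017, -0.0002, 0.0, -0.0002, -0.0471] rows>= 1.0
[0.0496, -0.0009, -0.0001, 0.0, -0.0002, -0.0517] rows>= 1.1
[0.0693, -0.0041, -0.0001, 0.0, -0.0002, -0.0517] rows>= 1.1
[0.1483, -0.0171, -0.0001, 0.0, -0.0002, -0.0517] rows>= 1.1
[0.4009, -0.0585, 0.0001, 0.0, -0.0002, -0.0517] rows>= 2.0
now s 142.8 lat(tool y) -1.02 yawerr 0.11577100237411742
```

```bash
python3 -m inch '[[[0.0177,0.003,0,0,0,-0.0239,-1],[0.0338,0.0017,0,0,0,-0.0471,-1],[0.0496,-0.0009,0,0,0,-0.0517,-1],[0.0693,-0.0041,0,0,0,-0.0517,-1],[0.11,-0.0108,0,0,0,-0.0517,-1],[0.1483,-0.0171,0,0,0,-0.0517,-1],[0.2,-0.0256,0,0,0,-0.0517,-1],[0.24,-0.032,0,0,0,-0.0517,-1],[0.28,-0.0387,0,0,0,-0.0517,-1],[0.28,-0.0387,0,0,0,-0.0517,-1]]]' && python3 -m inch '[[[0,0,0,0,0,0,-1],[0,0,0,0,0,0,-1],[0,0,0,0,0,0,-1]]]'; python3 path.py 198.5 0.6 244; python3 m4.py pics/w7.png | head -1
```

```text
clock: 24.7
position: [498.4, 295.8, 353.4]
eef_rot: [-0.077, 0.997, -0.0, -0.0]
force: [-0.7, 0.7, -1.4]
gripper_width: 17.0
grip_force: 59.0
clock: 25.0
position: [500.4, 295.8, 353.1]
eef_rot: [-0.075, 0.997, 0.0, -0.0]
force: [0.8, 0.2, -0.7]
gripper_width: 17.3
grip_force: 59.0
now grasp [500.4 295.8 198.4] yaw -171.34 t 25.0 w 17.3 F [ 0.8  0.2 -0.7] q7 0.51
[0.1255, 0.0013, -0.0004, 0.0001, -0.0, 0.0001] rows>= 0.6
now s 212.7 lat(tool y) -0.3 yawerr 0.009327271802476389
9599 9598
```

View pics/w7.png

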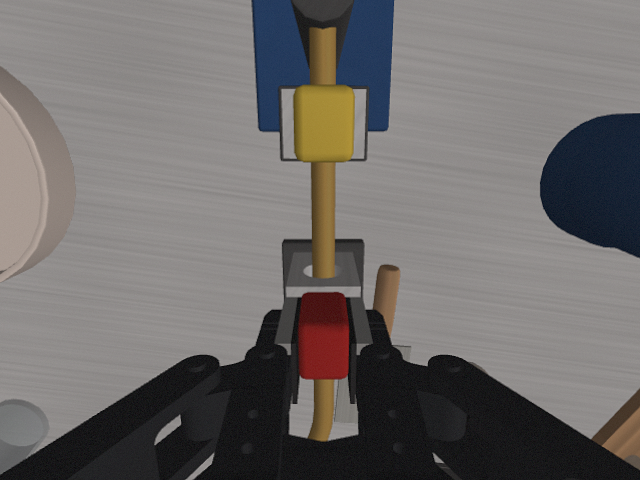

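Yellow (323,122) is in place, with room ahead of red. I park red.

```bash
python3 -m inch '[[[0.03,0.001,0,0,0,0,-1],[0.06,0.001,0,0,0,0,-1],[0.09,0.001,0,0,0,0,-1],[0.1255,0.0013,0,0,0,0,-1],[0.1255,0.0013,0,0,0,0,-1],[0.1255,0.0013,0,0,0,0,-1],[0.1255,0.0013,0,0,0,0,-1],[0.1255,0.0013,0.008,0,0,0,-1],[0.1255,0.0013,0.016,0,0,0,-1],[0.1255,0.0013,0.016,0,0,0,-1]]]' && python3 -m inch '[[[0,0,0,0,0,0,-1],[0,0,0,0,0,0,-0.5],[0,0,0,0,0,0,0],[0,0,0,0,0,0,0],[0,0,0,0,0,0,0],[0,0,-0.1,0,0,0,0],[0,0,-0.3,0,0,0,0],[0,0,-0.45,0,0,0,0],[0,0,-0.45,0,0,0,0],[0,0,-0.45,0,0,0,0]]]'; python3 go.py 500 30 300 140 467 -31.5 240 102.6
```

```text
clock: 26.05
position: [469.0, 291.5, 349.2]
eef_rot: [-0.076, 0.997, -0.0, 0.0]
force: [0.5, 0.8, 1.1]
gripper_width: 17.1
grip_force: 59.5
clock: 27.05
position: [468.8, 291.4, 462.2]
eef_rot: [-0.076, 0.997, -0.0, 0.001]
force: [-0.4, -0.8, -0.6]
gripper_width: 43.0
grip_force: 0.0
now grasp [469.  291.4 307.5] yaw -171.31 t 27.1 w 43.0 F [-0.4 -0.8 -0.6] q7 0.58
[0.0346, -1.0523, 0.0299, 0.0001, 0.0004, 0.2705] rows>= 5.7
[0.2025, -1.2755, 0.2697, 0.0003, 0.0003, 0.4783] rows>= 10.0
```

```bash
python3 -m inch '[[[0.02,-0.15,0,0,0,0.04,0],[0.04,-0.3,0,0,0,0.08,0],[0.06,-0.45,0,0,0,0.12,0],[0.08,-0.6,0,0,0,0.16,0],[0.1,-0.75,0,0,0,0.2,0],[0.12,-0.9,0.02,0,0,0.24,0],[0.14,-1.0,0.05,0,0,0.28,0],[0.16,-1.0,0.1,0,0,0.32,0],[0.18,-1.0,0.15,0,0,0.36,0],[0.2,-1.0,0.25,0,0,0.4,0]]]'; python3 go.py 467 -31.5 230 102.6
```

```text
clock: 28.05
position: [456.9, 36.0, 398.2]
eef_rot: [0.527, 0.85, -0.0, -0.0]
force: [0.9, 0.1, -0.8]
gripper_width: 42.8
grip_force: 0.0
now grasp [456.9  36.  243.5] yaw 116.33 t 28.1 w 42.8 F [ 0.9  0.1 -0.8] q7 -0.09
[-0.2599, -0.0838, 0.0542, -0.0001, 0.0001, 0.0763] rows>= 1.6
```

```bash
python3 -m inch '[[[-0.13,-0.04,0.025,0,0,0.04,0],[-0.26,-0.084,0.054,0,0,0.0763,0],[-0.26,-0.084,0.054,0,0,0.0763,0],[-0.26,-0.084,0.054,0,0,0.0763,0],[-0.26,-0.084,0.054,0,0,0.0763,0],[-0.26,-0.084,0.054,0,0,0.0763,0]]]';python3 m5.py 4 467 -31.5; python3 go.py 467 -31.5 77 102.6
```

```text
clock: 28.65
position: [467.5, -29.7, 385.7]
eef_rot: [0.622, 0.783, 0.0, -0.0]
force: [-0.1, 0.0, -1.4]
gripper_width: 42.8
grip_force: 0.0
0.96 2344.0
(np.float64(467.3), np.float64(-32.4), np.float64(102.3), [np.float64(-1.8), np.float64(-1.506)])
now grasp [467.6 -29.9 231.1] yaw 103.07 t 28.8 w 42.3 F [ 0.2 -0.4 -0.1] q7 -0.15
[-0.0055, -0.0037, 0.6165, -0.0, -0.0001, 0.0026] rows>= 3.1
```

```bash
python3 -m inch '[[[-0.007,-0.0035,0.15,0,0,0.004,0],[-0.007,-0.0035,0.3,0,0,0.004,0],[-0.007,-0.0035,0.45,0,0,0.004,0],[-0.007,-0.0035,0.55,0,0,0.004,0],[-0.007,-0.0035,0.6165,0,0,0.004,0],[-0.007,-0.0035,0.6165,0,0,0.004,0],[-0.007,-0.0035,0.6165,0,0,0.004,0],[-0.007,-0.0035,0.6165,0,0,0.004,0],[-0.007,-0.0035,0.6165,0,0,0.004,0]]]'; python3 -m inch '[[[0,0,0,0,0,0,-1],[0,0,0,0,0,0,-1],[0,0,0,0,0,0,-1],[0,0,0,0,0,0,-1],[0,0,0,0,0,0,-1],[0,0,0,0,0,0,-1]]]' 60; python3 go.py 467 -32 198 102.3 560 50 198 105 662 147 198 108.6
```

```text
clock: 29.65
position: [467.6, -32.7, 232.7]
eef_rot: [0.628, 0.778, 0.001, 0.001]
force: [1.0, 0.1, -0.6]
gripper_width: 42.7
grip_force: 0.0
clock: 30.25
position: [467.3, -32.8, 232.2]
eef_rot: [0.628, 0.778, -0.0, 0.0]
force: [-0.5, -0.1, 6.5]
gripper_width: 17.3
grip_force: 58.5
now grasp [467.4 -32.9  77.5] yaw 102.24 t 30.2 w 17.3 F [-0.5 -0.1  6.5] q7 -0.4
[0.0031, -0.0003, -0.4819, 0.0002, 0.0002, -0.0003] rows>= 2.4
[0.2448, 0.4328, -0.4819, 0.0002, 0.0002, -0.0153] rows>= 3.5
[0.5375, 0.9138, -0.4818, 0.0002, 0.0002, -0.0353] rows>= 5.8
```

```bash
python3 -m inch '[[[0,0,-0.12,0,0,0,-1],[0,0,-0.3,0,0,0,-1],[0,0,-0.48,0,0,0,-1],[0.1,0.17,-0.482,0,0,-0.01,-1],[0.2,0.34,-0.482,0,0,-0.01,-1],[0.3,0.51,-0.482,0,0,-0.02,-1],[0.4,0.68,-0.482,0,0,-0.03,-1],[0.5,0.85,-0.482,0,0,-0.035,-1],[0.5375,0.9138,-0.482,0,0,-0.0353,-1],[0.5375,0.9138,-0.482,0,0,-0.0353,-1]]]' && python3 -m inch '[[[0,0,0,0,0,0,-1],[0,0,0,0,0,0,-1],[0,0,0,0,0,0,-1],[0,0,0,0,0,0,-1]]]'; python3 path.py 198.5 0.4 -30 15 67
```

```text
clock: 31.25
position: [662.7, 150.2, 351.1]
eef_rot: [0.582, 0.813, 0.001, -0.001]
force: [0.1, 0.0, -0.8]
gripper_width: 16.7
grip_force: 59.3
clock: 31.65
position: [661.7, 146.0, 352.4]
eef_rot: [0.584, 0.812, -0.0, 0.0]
force: [-0.4, 0.5, -1.2]
gripper_width: 17.1
grip_force: 59.3
now grasp [661.7 145.9 197.7] yaw 108.54 t 31.6 w 17.1 F [-0.4  0.5 -1.2] q7 -0.3
[0.094, 0.0028, -0.0034, -0.0001, 0.0002, -0.0006] rows>= 0.5
[0.274, 0.0024, -0.0035, -0.0001, 0.0002, -0.0006] rows>= 1.4
[0.482, 0.002, -0.0036, -0.0001, 0.0002, -0.0006] rows>= 2.4
now s -53.6 lat(tool y) -0.8 yawerr -0.10957998376122191
```

```bash
python3 -m inch '[[[0.04,0.002,-0.0034,0,0,0,-1],[0.07,0.002,-0.0034,0,0,0,-1],[0.094,0.002,-0.0034,0,0,0,-1],[0.094,0.002,-0.0034,0,0,0,-1],[0.094,0.002,-0.0034,0,0,0,-1],[0.094,0.002,-0.0034,0,0,0,-1]]]'; python3 path.py 198.5 0.4 15 67
python3 - <<'E'
from h import *
s=snap('wrist');cv2.imwrite('pics/w8.png',s['image'][:,:,::-1])
E
```

```text
clock: 32.25
position: [655.1, 169.2, 352.8]
eef_rot: [0.584, 0.812, -0.0, 0.0]
force: [-0.8, -0.1, -1.8]
gripper_width: 17.2
grip_force: 59.3
now grasp [655.  169.1 198.1] yaw 108.58 t 32.2 w 17.2 F [-0.8 -0.1 -1.8] q7 -0.34
[0.1777, -0.0017, -0.0019, -0.0002, 0.0002, -0.0004] rows>= 0.9
[0.3857, -0.002, -0.002, -0.0002, 0.0002, -0.0004] rows>= 1.9
now s -29.6 lat(tool y) 0.31 yawerr -0.06466172191798591
```

View pics/w8.png

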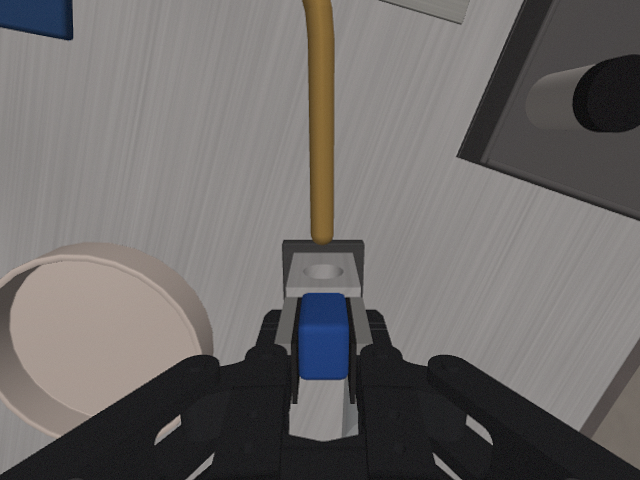

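Blue's bore (322,270) lines up with the tip (321,240), and the dish is empty. I insert it as before.

```bash
python3 -m inch '[[[0.04,-0.002,-0.001,0,0,0,-1],[0.08,-0.002,-0.001,0,0,0,-1],[0.12,-0.002,-0.001,0,0,0,-1],[0.16,-0.002,-0.001,0,0,0,-1],[0.2,-0.002,-0.001,0,0,0,-1],[0.24,-0.002,-0.001,0,0,0,-1],[0.29,-0.002,-0.001,0,0,0,-1],[0.34,-0.002,-0.001,0,0,0,-1],[0.385,-0.002,-0.001,0,0,0,-1],[0.385,-0.002,-0.001,0,0,0,-1]]]' && python3 -m inch '[[[0,0,0,0,0,0,-1],[0,0,0,0,0,0,-1],[0,0,0,0,0,0,-1]]]' ; python3 path.py 198.5 0.3 75 79 107
```

```text
clock: 33.3
position: [622.5, 263.4, 353.4]
eef_rot: [0.582, 0.813, 0.001, -0.001]
force: [0.9, -0.1, -1.4]
gripper_width: 16.8
grip_force: 59.3
clock: 33.6
position: [624.2, 259.7, 353.0]
eef_rot: [0.584, 0.812, -0.0, 0.0]
force: [0.4, 0.2, -1.7]
gripper_width: 16.9
grip_force: 59.3
now grasp [624.2 259.5 198.3] yaw 108.53 t 33.6 w 16.9 F [ 0.4  0.2 -1.7] q7 -0.47
[0.0352, -0.0006, -0.0007, -0.0001, 0.0002, -0.0006] rows>= 0.2
[0.0513, -0.0012, -0.0007, -0.0001, 0.0002, -0.0238] rows>= 0.5
[0.1567, -0.0373, -0.0008, -0.0002, 0.0002, -0.1858] rows>= 3.9
now s 66.1 lat(tool y) 0.09 yawerr -0.11789578514884624
```

Same as last time; repeat the red boss's rows (with 0.0007 added in x).

```bash
python3 -m inch '[[[0.0352,-0.0007,0,0,0,-0.0005,-1],[0.0512,-0.0013,0,0,0,-0.0237,-1],[0.0672,-0.003,0,0,0,-0.0468,-1],[0.083,-0.006,0,0,0,-0.07,-1],[0.0986,-0.01,0,0,0,-0.093,-1],[0.1137,-0.0153,0,0,0,-0.116,-1],[0.1287,-0.0216,0,0,0,-0.1395,-1],[0.1429,-0.029,0,0,0,-0.1627,-1],[0.1567,-0.0373,0,0,0,-0.1858,-1],[0.1567,-0.0373,0,0,0,-0.1858,-1]]]'; python3 path.py 198.5 0.3 111 127 143
```

```text
clock: 34.6
position: [601.8, 295.6, 353.2]
eef_rot: [0.325, 0.946, 0.0, -0.001]
force: [-0.4, -0.8, -1.8]
gripper_width: 17.2
grip_force: 59.3
now grasp [601.6 295.7 198.5] yaw 142.13 t 34.6 w 17.2 F [-0.4 -0.8 -1.8] q7 -0.04
[0.0082, -0.0034, -0.0001, 0.0, -0.0004, -0.0223] rows>= 0.5
[0.0708, -0.0171, -0.0001, 0.0001, -0.0004, -0.1149] rows>= 2.4
[0.1269, -0.0482, 0.0, 0.0002, -0.0004, -0.2075] rows>= 4.3
now s 109.2 lat(tool y) 0.76 yawerr -2.1179780216927213
```

```bash
python3 -m inch '[[[0.0082,-0.0035,0,0,0,-0.0223,-1],[0.0242,-0.0052,0,0,0,-0.0455,-1],[0.04,-0.0081,0,0,0,-0.0686,-1],[0.0556,-0.0121,0,0,0,-0.0918,-1],[0.0709,-0.0172,0,0,0,-0.115,-1],[0.0857,-0.0235,0,0,0,-0.138,-1],[0.1,-0.0307,0,0,0,-0.161,-1],[0.1138,-0.039,0,0,0,-0.1844,-1],[0.1269,-0.0483,0,0,0,-0.2075,-1],[0.1269,-0.0483,0,0,0,-0.2075,-1]]]'; python3 path.py 198.5 0.6 147 151 155 160 180 200
```

```text
clock: 35.6
position: [569.7, 304.8, 353.1]
eef_rot: [0.006, 1.0, 0.0, -0.0]
force: [0.5, 0.6, -1.6]
gripper_width: 17.1
grip_force: 59.3
now grasp [569.6 304.8 198.4] yaw 179.34 t 35.6 w 17.1 F [ 0.5  0.6 -1.6] q7 0.46
[0.0176, 0.0035, -0.0003, 0.0, -0.0002, -0.0239] rows>= 0.5
[0.0336, 0.0017, -0.0003, 0.0, -0.0002, -0.0471] rows>= 1.0
[0.0495, -0.0009, -0.0003, 0.0, -0.0002, -0.0517] rows>= 1.1
[0.0692, -0.0041, -0.0003, 0.0, -0.0002, -0.0517] rows>= 1.1
[0.1481, -0.017, -0.0002, 0.0, -0.0002, -0.0517] rows>= 1.1
[0.2271, -0.03, -0.0002, 0.0, -0.0002, -0.0517] rows>= 1.1
now s 142.8 lat(tool y) -1.04 yawerr 0.1204841547708213
```

```bash
python3 -m inch '[[[0.0177,0.003,0,0,0,-0.0239,-1],[0.0338,0.0017,0,0,0,-0.0471,-1],[0.0496,-0.0009,0,0,0,-0.0517,-1],[0.0693,-0.0041,0,0,0,-0.0517,-1],[0.11,-0.0108,0,0,0,-0.0517,-1],[0.1481,-0.0171,0,0,0,-0.0517,-1],[0.1481,-0.0171,0,0,0,-0.0517,-1],[0.1481,-0.0171,0,0,0,-0.0517,-1]]]'; python3 path.py 198.5 0.6 200; python3 m4.py pics/w9.png | head -1
```

```text
clock: 36.4
position: [532.8, 300.9, 353.4]
eef_rot: [-0.076, 0.997, -0.0, 0.0]
force: [0.8, 0.8, -1.7]
gripper_width: 17.0
grip_force: 59.3
now grasp [532.9 300.8 198.7] yaw -171.3 t 36.4 w 17.0 F [ 0.8  0.8 -1.7] q7 0.54
[0.0808, 0.0008, 0.0008, -0.0001, 0.0001, 0.0003] rows>= 0.4
now s 179.8 lat(tool y) -0.23 yawerr 0.057072802041716386
7416 7415
```

View pics/w9.png

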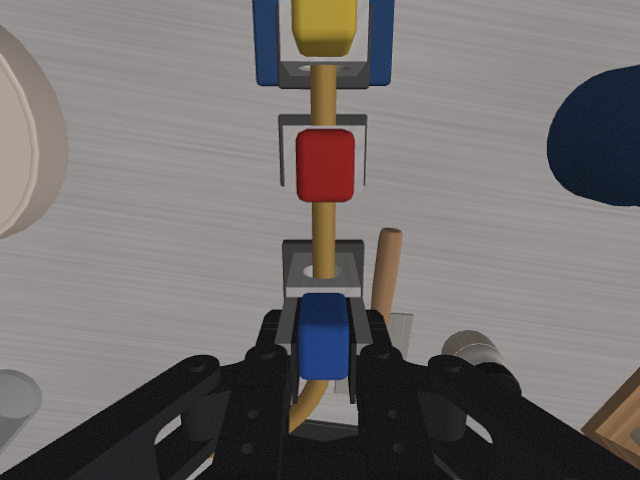

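Yellow and red hang in a row (u≈323), with blue behind and clear. I park blue.

```bash
python3 -m inch '[[[0.025,0.0008,0,0,0,0,-1],[0.05,0.0008,0,0,0,0,-1],[0.075,0.0008,0,0,0,0,-1],[0.075,0.0008,0,0,0,0,-1],[0.075,0.0008,0,0,0,0,-1],[0.075,0.0008,0,0,0,0,-1],[0.075,0.0008,0.01,0,0,0,-1],[0.075,0.0008,0.017,0,0,0,-1],[0.075,0.0008,0.017,0,0,0,-1]]]' && python3 -m inch '[[[0,0,0,0,0,0,-1],[0,0,0,0,0,0,-0.5],[0,0,0,0,0,0,0],[0,0,0,0,0,0,0],[0,0,0,0,0,0,0],[0,0,-0.1,0,0,0,0],[0,0,-0.3,0,0,0,0],[0,0,-0.45,0,0,0,0],[0,0,-0.45,0,0,0,0],[0,0,-0.45,0,0,0,0]]]'; python3 go.py 450 -50 270 130 468 -250 230 150
python3 - <<'E'
from h import *
S={c:snap(c) for c in('top','side')}
for n in('lid_knob','lid','dish'):
    for c in S:
        r=place_of(n,c)
        for k in r[:2]: print(n,c,np.round(k['at'],1),round(k['conf'],2),onz(S[c],k['at'],{'lid_knob':35,'lid':0,'dish':0}[n]).round(1))
for n in('lid','dish'):
    r=cut_out(n,'top')
    for k in r[:2]:
        c=cv2.findContours(k['pixels'].astype(np.uint8),0,1)[0];c=max(c,key=len)
        w=np.array([onz(S['top'],q[0],{'lid':11,'dish':35}[n])[:2] for q in c],np.float32);print(n,k['conf'],'circle',cv2.minEnclosingCircle(w),cv2.fitEllipse(w))
E
```

```text
clock: 37.35
position: [514.5, 298.2, 349.2]
eef_rot: [-0.076, 0.997, -0.0, 0.0]
force: [0.3, -1.5, 2.4]
gripper_width: 17.1
grip_force: 60.0
clock: 38.35
position: [514.3, 298.3, 462.1]
eef_rot: [-0.076, 0.997, 0.0, 0.001]
force: [0.2, -0.2, -0.2]
gripper_width: 42.9
grip_force: 0.0
now grasp [514.5 298.3 307.4] yaw -171.3 t 38.4 w 42.9 F [ 0.2 -0.2 -0.2] q7 0.62
[0.4651, -1.3383, 0.1488, 0.0003, 0.0004, 0.3261] rows>= 7.1
[0.5151, -2.14, 0.3086, 0.0002, 0.0004, 0.215] rows>= 11.1
lid_knob top [427.9 297.7] 0.71 [ 471.1 -277.4   35. ]
lid_knob side [406.3 202.9] 0.69 [ 474.  -284.7   35. ]
lid_knob side [401.3 217.2] 0.23 [ 465.  -216.2   35. ]
lid top [426.2 301.3] 0.69 [ 465.7 -278.7    0. ]
lid side [403.2 218.1] 0.85 [ 472.  -259.2    0. ]
lid side [356.5 315.5] 0.28 [448.4 139.4   0. ]
dish top [322.2 293.2] 0.88 [ 5.037e+02 -4.000e-01  0.000e+00]
dish side [355.5 271.4] 0.76 [ 5.091e+02 -4.000e-01  0.000e+00]
dish side [321.6 315.6] 0.28 [522.4 172.8   0. ]
lid 0.84 circle ((472.7344665527344, -277.9861755371094), 99.12356567382812) ((471.75933837890625, -277.8966979980469), (192.97113037109375, 193.70639038085938), 69.81040954589844)
lid 0.74 circle ((778.5330810546875, -180.85150146484375), 59.22057342529297) ((770.2208862304688, -175.63262939453125), (52.7886962890625, 122.90726470947266), 70.28694152832031)
dish 0.81 circle ((537.7429809570312, -11.111797332763672), 86.0439453125) ((553.2540893554688, -14.362451553344727), (82.30268859863281, 155.75650024414062), 166.248779296875)
```

```bash
python3 -m inch '[[[0.02,-0.15,0,0,0,0.04,0],[0.05,-0.3,0,0,0,0.08,0],[0.1,-0.45,0,0,0,0.12,0],[0.12,-0.6,0,0,0,0.16,0.4],[0.14,-0.75,0,0,0,0.2,0.4],[0.15,-0.9,0,0,0,0.24,0.4],[0.16,-1.0,0,0,0,0.28,0.4],[0.16,-1.0,0,0,0,0.32,0.4],[0.16,-1.0,0,0,0,0.326,0.4]]]';python3 -m inch '[[[0.1,-0.15,0,0,0,0,0.4],[0.1,-0.15,0,0,0,0,0.4],[0.1,-0.15,0,0,0,0,0.4],[0.1,-0.15,0,0,0,0,0.4],[0.1,-0.15,0,0,0,0,0.4],[0.1,-0.15,0,0,0,0,0.4]]]'
cat > m6.py <<'E'
from h import *
import sys
s=snap('wrist');cv2.imwrite(sys.argv[2],s['image'][:,:,::-1])
n=sys.argv[1];z=float(sys.argv[3])
for k in cut_out(n,'wrist')[:2]:
    c=max(cv2.findContours(k['pixels'].astype(np.uint8),0,1)[0],key=len)[:,0]
    w=np.array([onz(s,q,z)[:2] for q in c],np.float32);print(n,round(k['conf'],2),np.round(k['at']),cv2.minEnclosingCircle(w),cv2.fitEllipse(w))
for m in {'dish':('dish','dish_rim'),'lid':('lid','lid_knob')}[n]:
    for k in place_of(m,'wrist')[:2]: print(m,k['at'],k['conf'],onz(s,k['at'],{'dish':0,'dish_rim':35,'lid':0,'lid_knob':35}[m]).round(1))
E
python3 m6.py dish pics/w10.png 35; python3 go.py 471.8 -278 160 130
```

```text
clock: 39.75
position: [512.7, 44.2, 461.5]
eef_rot: [0.424, 0.906, -0.0, 0.0]
force: [0.6, 1.0, 0.4]
gripper_width: 59.7
grip_force: 0.0
clock: 40.35
position: [468.5, 40.3, 461.5]
eef_rot: [0.422, 0.907, 0.0, -0.0]
force: [0.4, 0.7, 0.3]
gripper_width: 59.8
grip_force: 0.0
dish 0.87 [321. 248.] ((505.2922058105469, -0.6402502655982971), 95.45572662353516) ((505.76666259765625, -0.8378666639328003), (185.17323303222656, 188.49900817871094), 44.20977020263672)
dish [323.5, 245.7] 0.64 [507.4  -4.4   0. ]
dish_rim [327.4, 255.1] 0.62 [510.4  -1.4  35. ]
now grasp [468.   40.2 306.7] yaw 130.03 t 40.5 w 59.8 F [ 1.5 -0.  -0.5] q7 0.18
[-0.9842, -0.8071, 0.5865, -0.0, -0.0001, 0.0002] rows>= 7.0
```

View pics/w10.png

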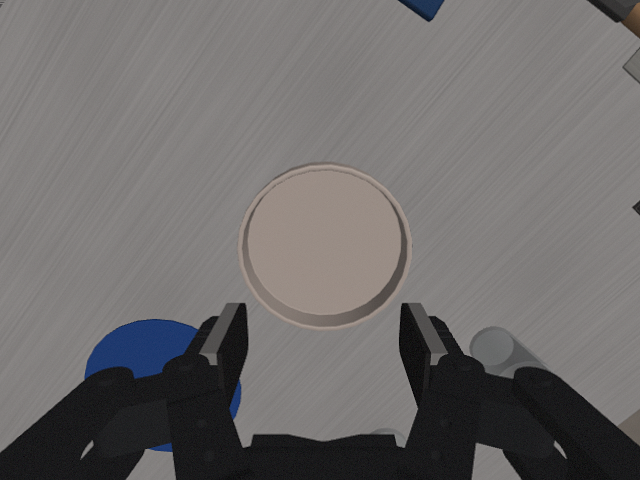

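The empty dish is centred at about (505.6,-0.8), diameter 187 mm. On to the lid.

```bash
python3 -m inch '[[[-0.14,-0.115,0,0,0,0,0.4],[-0.28,-0.23,0,0,0,0,0.4],[-0.42,-0.345,0.05,0,0,0,0.4],[-0.56,-0.46,0.1,0,0,0,0.4],[-0.7,-0.575,0.2,0,0,0,0.4],[-0.84,-0.69,0.3,0,0,0,0.4],[-0.984,-0.807,0.4,0,0,0,0.4],[-0.984,-0.807,0.4,0,0,0,0.4],[-0.984,-0.807,0.4,0,0,0,0.4],[-0.984,-0.807,0.4,0,0,0,0.4]]]';python3 -m inch '[[[0,0,0,0,0,0,0.4],[0,0,0,0,0,0,0.4],[0,0,0,0,0,0,0.4]]]'; python3 m6.py lid pics/w11.png 11; python3 go.py 471.8 -278 80 130
```

```text
clock: 41.55
position: [472.1, -276.7, 362.0]
eef_rot: [0.422, 0.907, 0.001, 0.0]
force: [-0.0, 0.4, 0.0]
gripper_width: 59.8
grip_force: 0.0
clock: 41.85
position: [471.9, -277.2, 362.2]
eef_rot: [0.422, 0.907, -0.0, 0.0]
force: [0.0, -0.3, 0.9]
gripper_width: 59.6
grip_force: 0.0
lid 0.85 [324. 207.] ((472.4147033691406, -277.7954406738281), 98.55998992919922) ((472.270263671875, -277.8812255859375), (193.67994689941406, 194.9330291748047), 61.192386627197266)
lid [324.2, 212.3] 0.61 [ 471.8 -275.     0. ]
lid_knob [322.2, 224.4] 0.87 [ 471.8 -277.5   35. ]
now grasp [ 471.6 -277.9  207. ] yaw 130.04 t 42.0 w 59.9 F [ 0.8 -1.2  0.2] q7 0.69
[-0.0008, 0.0003, 0.5079, -0.0001, 0.0001, 0.0002] rows>= 2.5
```

View pics/w11.png

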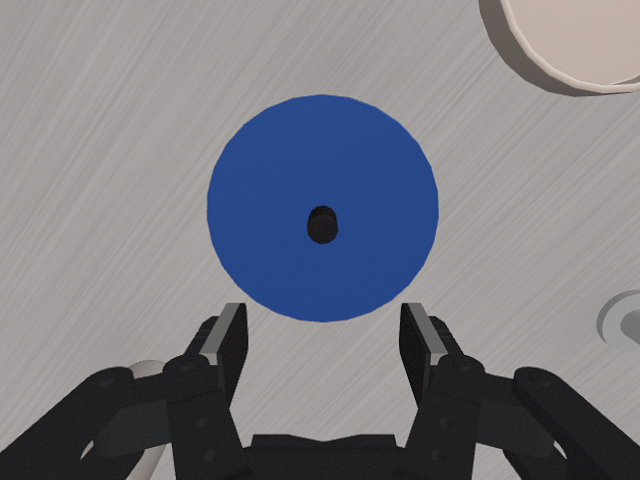

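The lid is centred under the tool (knob 322,222). I descend and grip the knob.

```bash
python3 -m inch '[[[0.001,0,0.15,0,0,0,0.4],[0.001,0,0.3,0,0,0,0.4],[0.001,0,0.45,0,0,0,0.4],[0.001,0,0.58,0,0,0,0.4],[0.001,0,0.65,0,0,0,0.4],[0.001,0,0.688,0,0,0,0.4],[0.001,0,0.688,0,0,0,0.4],[0.001,0,0.688,0,0,0,0.4],[0.001,0,0.688,0,0,0,0.4]]]'; python3 go.py; python3 -m inch '[[[0,0,0,0,0,0,-1],[0,0,0,0,0,0,-1],[0,0,0,0,0,0,-1],[0,0,0,0,0,0,-1],[0,0,0,0,0,0,-1],[0,0,0,0,0,0,-1],[0,0,0,0,0,0,-1]]]' 80; python3 go.py 472 -278 120 130 505.6 -0.8 120 130
```

```text
clock: 42.95
position: [471.9, -278.1, 190.6]
eef_rot: [0.422, 0.906, -0.0, 0.001]
force: [0.4, -0.4, 0.6]
gripper_width: 59.9
grip_force: 0.0
now grasp [ 472.1 -278.3   35.9] yaw 130.02 t 43.0 w 59.9 F [ 0.4 -0.4  0.6] q7 0.48
clock: 43.65
position: [471.5, -278.0, 190.3]
eef_rot: [0.423, 0.906, -0.0, 0.0]
force: [-1.7, 0.7, 5.8]
gripper_width: 21.8
grip_force: 78.0
now grasp [ 471.6 -278.2   35.6] yaw 130.01 t 43.6 w 21.8 F [-1.7  0.7  5.8] q7 0.48
[-0.0016, 0.0015, -0.3374, -0.0001, 0.0003, 0.0001] rows>= 1.7
[0.7613, 0.8174, -0.3384, -0.0001, 0.0003, 0.0001] rows>= 5.8
```

```bash
python3 -m inch '[[[0,0,-0.06,0,0,0,-1],[0,0,-0.16,0,0,0,-1],[0,0,-0.26,0,0,0,-1],[0.05,0.055,-0.338,0,0,0,-1],[0.15,0.16,-0.338,0,0,0,-1],[0.27,0.29,-0.338,0,0,0,-1],[0.39,0.42,-0.338,0,0,0,-1],[0.51,0.55,-0.338,0,0,0,-1],[0.63,0.68,-0.338,0,0,0,-1],[0.7,0.75,-0.338,0,0,0,-1]]]' && python3 -m inch '[[[0.04,0.043,0,0,0,0,-1],[0.0613,0.067,0,0,0,0,-1],[0.0613,0.067,0,0,0,0,-1],[0.0613,0.067,0,0,0,0,-1],[0.0613,0.067,0,0,0,0,-1],[0.0613,0.067,0,0,0,0,-1],[0.0613,0.067,0,0,0,0,-1]]]'; python3 go.py 505.6 -0.8 75 130 505.6 -0.8 66 130;  python3 m6.py lid pics/w12.png 95.5
```

```text
clock: 44.65
position: [502.6, -18.9, 275.1]
eef_rot: [0.42, 0.907, 0.001, 0.0]
force: [0.5, -0.7, -2.4]
gripper_width: 22.0
grip_force: 78.6
clock: 45.35
position: [505.3, -1.5, 273.9]
eef_rot: [0.423, 0.906, -0.0, -0.0]
force: [-0.2, 0.2, -1.8]
gripper_width: 22.1
grip_force: 78.7
now grasp [505.3  -1.6 119.2] yaw 129.95 t 45.4 w 22.1 F [-0.2  0.2 -1.8] q7 0.04
[0.0016, 0.0028, 0.1767, -0.0002, -0.0, -0.0003] rows>= 0.9
[0.0016, 0.0028, 0.2127, -0.0002, -0.0, -0.0003] rows>= 1.1
lid 0.59 [324. 235.] ((505.1921691894531, -1.243362307548523), 97.41796112060547) ((490.8609924316406, 16.16588020324707), (147.3605499267578, 195.54588317871094), 129.81642150878906)
lid [325.2, 300.0] 0.66 [532.  -30.8   0. ]
lid_knob [323.2, 342.9] 0.83 [538.7 -40.8  35. ]
```

```bash
python3 -m inch '[[[0.0016,0.0028,0.06,0,0,0,-1],[0.0016,0.0028,0.12,0,0,0,-1],[0.0016,0.0028,0.16,0,0,0,-1],[0.0016,0.0028,0.19,0,0,0,-1],[0.0016,0.0028,0.205,0,0,0,-1],[0.0016,0.0028,0.205,0,0,0,-1],[0.0016,0.0028,0.205,0,0,0,-1],[0.0016,0.0028,0.205,0,0,0,-1]]]' && python3 go.py && python3 -m inch '[[[0,0,0.006,0,0,0,-1],[0,0,0.012,0,0,0,-1],[0,0,0.016,0,0,0,-1],[0,0,0.016,0,0,0,-1],[0,0,0.016,0,0,0,-1]]]'; python3 go.py
```

```text
clock: 46.35
position: [505.9, -0.0, 223.1]
eef_rot: [0.422, 0.906, 0.0, 0.0]
force: [-0.3, 0.7, -2.5]
gripper_width: 22.1
grip_force: 78.7
now grasp [506.   -0.   68.4] yaw 130.02 t 46.4 w 22.1 F [-0.3  0.7 -2.5] q7 -0.03
clock: 46.85
position: [505.7, -0.0, 219.3]
eef_rot: [0.422, 0.906, -0.0, 0.0]
force: [-1.4, -0.5, 5.1]
gripper_width: 22.1
grip_force: 79.8
now grasp [ 5.057e+02 -1.000e-01  6.460e+01] yaw 130.02 t 46.9 w 22.1 F [-1.4 -0.5  5.1] q7 -0.04
```

Contact came at exactly the seated height (64.6). I release, back off and check.

```bash
python3 -m inch '[[[0,0,0,0,0,0,-0.4],[0,0,0,0,0,0,0.2],[0,0,0,0,0,0,0.4],[0,0,0,0,0,0,0.4],[0,0,0,0,0,0,0.4],[0,0,-0.1,0,0,0,0.4],[0,0,-0.25,0,0,0,0.4],[0,0,-0.45,0,0,0,0.4],[0,0,-0.65,0,0,0,0.4],[0,0,-0.8,0,0,0,0.4]]]' && python3 -m inch '[[[-0.2,-0.1,0,0,0,0,0.4],[-0.4,-0.2,0,0,0,0,0.4],[-0.6,-0.3,0,0,0,0,0.4],[-0.6,-0.3,0,0,0,0,0.4],[-0.6,-0.3,0,0,0,0,0.4]]]'
python3 - <<'E'
from h import *
T=snap('top');S=snap('side');W=snap('wrist')
a=cv2.resize(S['image'][170:400,230:450],None,fx=1.75,fy=1.75,interpolation=cv2.INTER_CUBIC)
b=cv2.resize(T['image'][200:380,180:370],None,fx=2.1,fy=2.1,interpolation=cv2.INTER_CUBIC)
H=max(len(a),len(b));p=lambda i:np.pad(i,((0,H-len(i)),(0,0),(0,0)))
cv2.imwrite('pics/end.png',np.hstack([p(a),p(b)])[:,:,::-1])
for k in cut_out('lid','top')[:1]:
    c=max(cv2.findContours(k['pixels'].astype(np.uint8),0,1)[0],key=len)[:,0]
    w=np.array([onz(T,q,40)[:2] for q in c],np.float32);print(k['conf'],cv2.minEnclosingCircle(w),cv2.fitEllipse(w))
E
python3 go.py
```

```text
clock: 47.85
position: [505.7, 0.3, 421.6]
eef_rot: [0.422, 0.906, 0.001, 0.001]
force: [1.0, -0.3, 0.4]
gripper_width: 59.8
grip_force: 0.0
clock: 48.35
position: [544.6, -167.0, 417.8]
eef_rot: [0.425, 0.905, -0.001, -0.0]
force: [-0.2, 1.0, -0.9]
gripper_width: 59.8
grip_force: 0.0
0.78 ((504.9245300292969, -0.07602142542600632), 97.8118667602539) ((505.0000305175781, 0.01826837658882141), (191.8339080810547, 192.36856079101562), 99.5875244140625)
now grasp [ 544.5 -160.7  264.1] yaw 130.21 t 48.5 w 59.7 F [-0.1  0.2 -0.4] q7 0.53
```

View pics/end.png

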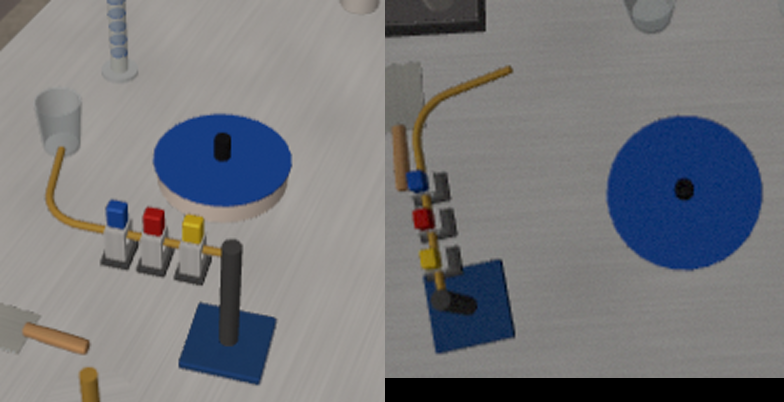

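The side and top crops show all three bosses upright on the back leg and the lid level, centred on the dish. I hand in.

```bash
python3 -m inch '[[[0,0,0,0,0,0,0.4],[0,0,0,0,0,0,0.4],[0,0,0,0,0,0,0.4]]]'; python3 -c "
from bench import ctrl
print(ctrl.close_job())"
```

```text
clock: 48.85
position: [544.7, -162.4, 418.9]
eef_rot: [0.422, 0.907, -0.0, -0.0]
force: [-0.0, -0.9, 0.1]
gripper_width: 59.4
grip_force: 0.0
the job is handed in; nothing more can be done
None
```

The three bosses that were present (yellow, red, blue; no green one) hang on the straight leg by the post, the lid is seated level on the empty dish, and the job is handed in at 48.9 s with nothing held; no verdict came back.

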